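Pry open the stopper caddy and sort the bottle stoppers

TASK

Lever the caddy's lid open with the thin blade, working its tip into the slot under the lid's front edge, and take out all the bottle stoppers: orange ones into the glass bowl, green ones into the measuring cup. Then leave the caddy fully shut, the blade lying flat on its cork mat and the bowl and cup upright, without disturbing the other things on the worktop.

Things in the scene. Friction and masses are not known exactly. Their poses are not given: they have to be found in the camera images.
- caddy: heavy fixed box, white walls on a wooden base; origin: centre of its underside; x runs from front wall to hinge. 180 in x, 210 in y, walls 5 thick, inner floor at z 34. Back and side walls reach z 90, the front wall (x -90) only z 81: a pry slot 9 high, 200 wide stays open under the shut lid. Lid flush all round, no handle.
- lid (a joint): flat blue lid of the caddy, 180 x 210 x 6 thick, hinged along the caddy's back top edge (caddy frame x 90, z 90, parallel to its y). Joint value in rad: 0 shut (underside at z 90), grows as the front edge rises, 1.57 upright, stops at 1.9. The hinge is stiff: the lid stays wherever it is left; about 2 N at the front edge moves it.
- blade: prying blade: black handle 110 long (own x -55 to 55), 28 wide, 20 high, with a thin stiff steel blade 30 wide, 2.5 thick, straight ahead from x 50 to the tip at x 155, at mid height (z 10). Origin: under the middle of the handle; x points to the tip, z up when lying flat. 120 g
- blade_tip (a point): middle of the blade's tip edge (blade frame x 155, z 10), axes as the blade
- blade_mid (a point): middle of the whole tool's length (blade frame x 50, z 10), axes as the blade
- mat: fixed cork mat 280 (own x) x 120 (own y) x 4 thick on which the blade lies; origin: centre of its underside
- bowl: loose glass collecting bowl, rim radius 72, height 60, 4 thick, 450 g; origin: centre of its underside. For orange stoppers
- cup: loose aluminium measuring cup without handle, rim radius 56, height 85, 3 thick, 250 g; origin: centre of its underside. For green stoppers
- jug: bystander: white ceramic jug with a blue twist cap, radius 55, height 200; origin: centre of its underside
- funnel: bystander: stainless steel funnel standing mouth down, radius 55, height 115; origin: centre of its underside
- jar: bystander: amber glass jar with red cap, radius 35, height 100; origin: centre of its underside
- bottle: bystander: green glass bottle with orange cap, radius 33, height 200; origin: centre of its underside
- ramekin: bystander: small white ceramic ramekin, radius 42, height 45; origin: centre of its underside
- orange1: orange bottle stopper (may be absent), 25 g: a square cap 34 x 34 x 12 thick with a round plug 22 in diameter, 22 long on it, 34 high in all; origin: centre of the cap's flat face, z along the plug. Starts on the caddy floor, cap down, plug up
- orange2: orange bottle stopper (may be absent), 25 g: a square cap 34 x 34 x 12 thick with a round plug 22 in diameter, 22 long on it, 34 high in all; origin: centre of the cap's flat face, z along the plug. Starts on the caddy floor, cap down, plug up
- orange3: orange bottle stopper (may be absent), 25 g: a square cap 34 x 34 x 12 thick with a round plug 22 in diameter, 22 long on it, 34 high in all; origin: centre of the cap's flat face, z along the plug. Starts on the caddy floor, cap down, plug up
- green1: green bottle stopper (may be absent), 25 g: a square cap 34 x 34 x 12 thick with a round plug 22 in diameter, 22 long on it, 34 high in all; origin: centre of the cap's flat face, z along the plug. Starts on the caddy floor, cap down, plug up
- green2: green bottle stopper (may be absent), 25 g: a square cap 34 x 34 x 12 thick with a round plug 22 in diameter, 22 long on it, 34 high in all; origin: centre of the cap's flat face, z along the plug. Starts on the caddy floor, cap down, plug up
- green3: green bottle stopper (may be absent), 25 g: a square cap 34 x 34 x 12 thick with a round plug 22 in diameter, 22 long on it, 34 high in all; origin: centre of the cap's flat face, z along the plug. Starts on the caddy floor, cap down, plug up
There are look-alikes about, which are no part of the job. Of the things like the blade, leave any that is turquoise; of the rest the larger one is meant. Leave any red look-alike of the cup alone.

How it is judged:
By the outcome, as a careful person would: the job done as asked, in the order asked, and still so for the second after the job is handed in, with the robot touching nothing.
Of orange1, orange2, orange3, green1, green2, green3 only 4 to 6 are there at a start; the rules pass over those that are not, and their reading is None.
At some moment in a run one of bowl, cup may be knocked a few centimetres aside while the robot is not near it.
Once in a run the grip may slacken for a moment while it holds something.
It also fails if it takes over 210 s, if anything falls off the work surface, if the arm or the gripper's body presses on something with over 40 N, if the wrist force passes 120 N, or if a joint passes its speed limit or range.

ROBOT

A 7-joint arm with a two-finger parallel gripper is mounted at the origin on the work surface. World frame = base frame: x ahead of the robot, y to its left, z up, the work surface at z = 0. Lengths are in m, angles in rad, forces in N, time in s.
With the tool pointing down it reaches from about 0.4 to 0.875 m from the base axis. Payload 6.5 kg.
Tool frame: the origin (TCP) lies on the front face of the gripper's body, between the roots of the fingers; the fingertips stand 73 mm ahead of it and the grasp point (between the pads) lies 54 mm ahead of it (pinch_z is the distance from the TCP to the grasp point, in m); z points along the fingers, y is the direction in which the jaws open and shut (so a half turn about z gives the same grasp; the last joint's range is limited). The gripper opens to 85 mm and grips with 20 to 120 N. Pads are 22 mm wide; open, the fingers measure 114 mm over their backs; the gripper's body (76 mm by 85 mm) begins 54 mm behind the grasp point. The pads swing forward as they close: fully open they stand 13 mm farther back than shut.
Start: joints at [-1.329, 0.536, -0.004, 1.538, 0.003, 1.067, -0.071], TCP at [0.197, 0.619, 0.304] pointing down, gripper open.
Joint ranges: [-2.7, 2.7], [-0.37, 2.16], [-1.27, 1.26], [0.24, 2.4], [-1.31, 4.45], [0.19, 1.91], [-2.76, 2.76]. Speed limits (rad/s): [2.39, 2.39, 3.14, 3.14, 3.14, 3.14, 3.14].

INTERFACE

Orientations are given as a rotation vector (axis times angle).
In Python, from cell import * gives the robot as it stands. The module is installed in compiled form; this text tells all that it offers.
- The arm moves only by the tool step_arm, never from a script. Its arguments are lists of equal length, an entry for each row: "claw": the opening, from 0 (shut) to 1 (fully open); "slide": the shift along the world's x, y, z in mm, a list of three; "delta_rot": the turn, a rotation vector about the world's x, y, z in degrees, a list of three. A call has 1 to 5 rows; each row is the pose to reach, as a shift and turn from the pose commanded when the call began; what a row does not reach only later rows make up. A row lasts 1/10 s, in which the tool goes at most 50 mm and 8.59 degrees, less where a joint would pass 70% of its speed; a pose out of reach is approached as far as the arm can. A call with a gripper value outside its range is refused whole. The fingers move at their own pace and stop on an object; "squeeze" is the grip in N (left out, the last holds). Time passes only in rows, so rows that repeat a pose let the fingers close. It gives the time, the measured TCP pose, the force and the opening at its end, in the units of the state.
- sense(): the state, without advancing time (a new reading comes with each control period).
- grab_frame(name): name is "side" or "top"; returns (picture, depth): 420x560x3 uint8, red, green, blue; 420x560 float32, m along the optical axis (not along the pixel's ray), 0 where there is no reading.
- camera_params(name): a dict with "vertical_fov" (degrees; the focal length in pixels is half the picture's height over the tangent of half this angle, whatever the lens; pixels are square), "cx", "cy" (the principal point, pixels), "k1" (the pictures are not rectified: a ray, as slopes to the right and down, at radius r is drawn at 1 + k1 r^2 times it, then the intrinsics apply), "origin" and "orientation" of the camera in the world. Camera axes: x right, y up, looking along -z (the intrinsics and any distortion apply to the point x, -y, -z); pixel columns grow to the right and rows downward; lengths in m; the calibration is good to about 2 mm. A picture is of the moment at which its call begins. camera_params takes no time and is no camera call.
- finish_job(): hands the job in, once; it reports no verdict.
The state is a dict: "time_s": time; "q": joint angles; "dq": joint speeds; "effort": joint torques, N m; "tool_pos": TCP position; "eef_rot": TCP orientation; "contact_force": force on the tool from outside, world axes, zero at the start; "ft_torque": the same for the moment, N m; "width": finger opening in m.
Only numpy, scipy, OpenCV 4.12 (cv2) and the standard library are available. Lean on these libraries where they do the work, as an engineer would, in place of code of your own. Each camera call takes 0.05 s, during which the arm holds its last target.

## Working session

There is one attempt and no reset: what is moved stays moved. The work goes in short steps, Python scripts to look and compute and a tool call to move; the robot and the scene stay as the last step left them, time stands still between calls to the robot, and variables do not carry over. Pictures are saved under pics/ and viewed, and the job is handed in when it is done.

Besides the shell and the picture viewer there is one more tool, called after "Request:" by a JSON object that holds its "name" and its "arguments". step_arm: Moves the arm, as the interface text tells. Its arguments: {"type":"object","properties":{"claw":{"type":"array","items":{"type":"number"}},"slide":{"type":"array","items":{"type":"array","items":{"type":"number"}}},"delta_rot":{"type":"array","items":{"type":"array","items":{"type":"number"}}},"squeeze":{"type":"number"}},"required":["claw","slide","delta_rot"]}

```bash
mkdir -p pics; cat > h.py <<'E'
from cell import *
import numpy as np, cv2
from scipy.spatial.transform import Rotation as R
def cam(n):
    p=camera_params(n); return p
def Rc(p):
    o=np.array(p['orientation'],float)
    return R.from_rotvec(o).as_matrix() if o.shape==(3,) else (o if o.shape==(3,3) else R.from_quat(o).as_matrix())
def rays(n,uv):
    p=cam(n); f=210/np.tan(np.radians(p['vertical_fov'])/2)
    K=np.array([[f,0,p['cx']],[0,f,p['cy']],[0,0,1.]])
    u=cv2.undistortPoints(np.array(uv,float).reshape(-1,1,2),K,np.array([p['k1'],0,0,0,0.])).reshape(-1,2)
    d=np.c_[u[:,0],-u[:,1],-np.ones(len(u))]
    return np.array(p['origin']),d@Rc(p).T
def onz(n,uv,z):
    o,d=rays(n,uv); t=(z-o[2])/d[:,2]; return o+d*t[:,None]
def cloud(n,depth,mask):
    v,u=np.nonzero(mask&(depth>0)); o,d=rays(n,np.c_[u,v]); return o+d*depth[v,u][:,None],np.c_[u,v]
def proj(n,P):
    p=cam(n); f=210/np.tan(np.radians(p['vertical_fov'])/2)
    c=(np.atleast_2d(P)-np.array(p['origin']))@Rc(p); x=c[:,0]/-c[:,2]; y=-c[:,1]/-c[:,2]
    s=1+p['k1']*(x*x+y*y); return np.c_[f*x*s+p['cx'],f*y*s+p['cy']]
def save(name,im): cv2.imwrite('pics/'+name+'.png',cv2.cvtColor(im,cv2.COLOR_RGB2BGR))
def snap(tag,names=('side','top')):
    out={}
    for n in names:
        im,d=grab_frame(n); out[n]=(im,d); np.savez('/tmp/%s_%s.npz'%(tag,n),im=im,d=d); save(tag+'_'+n,im)
    return out
def load(tag,n):
    z=np.load('/tmp/%s_%s.npz'%(tag,n)); return z['im'],z['d']
E
python3 - <<'E'
from h import *
snap('a')
for n in('side','top'): print(cam(n))
print(sense())
E
```

```text
{'vertical_fov': 43.81174308033373, 'cx': 275.1063303003856, 'cy': 210.2322568917193, 'k1': -0.19511562012696076, 'origin': array([-0.45986938, -0.89030633,  1.30191705]), 'orientation': array([ 0.84454136, -0.34279285, -0.73048047])}
{'vertical_fov': 57.2631406751059, 'cx': 276.2244979662796, 'cy': 212.87159470754193, 'k1': -0.07674125716004798, 'origin': array([0.41888675, 0.17445967, 1.21583868]), 'orientation': array([ 0.12235721, -0.10850497, -1.59718492])}
{'time_s': 0.1, 'q': array([-1.3292354 ,  0.53711588, -0.00443539,  1.53876618,  0.00259748,
        1.06730193, -0.07119981]), 'dq': array([ 0.000623  ,  0.00155234,  0.00044843, -0.00246976,  0.00229606,
        0.00126998, -0.00063865]), 'effort': array([ 2.00501432e-03, -5.84563601e+01,  1.05166610e+00, -2.59774804e+01,
        1.25740701e-02,  4.64239740e-03, -2.39814542e-07]), 'tool_pos': array([0.19677054, 0.61902395, 0.3030873 ]), 'eef_rot': array([-4.81399110e-01, -3.10436051e+00,  2.48253386e-03]), 'contact_force': array([ 0.24328839, -0.50015592, -0.20267697]), 'ft_torque': array([ 0.01202019,  0.04726902, -0.03288194]), 'width': 0.08560152320679211}
```

View pics/a_side.png

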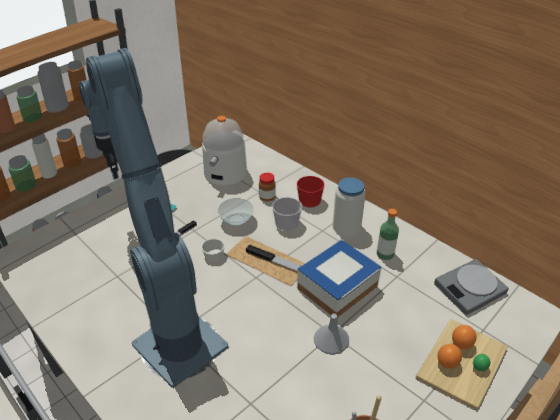

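View pics/a_top.png

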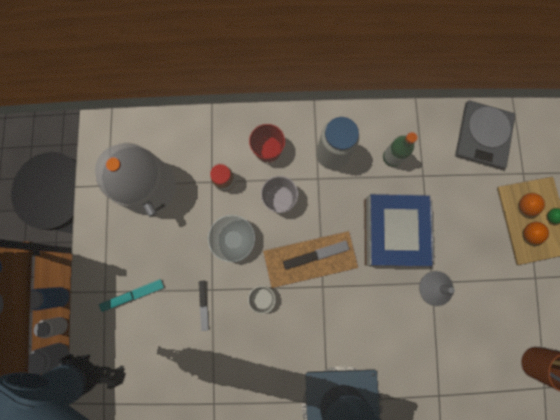

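The views show the caddy (blue lid) at top px (401,231), with the bowl at (233,240) and the grey cup at (281,196). The red look-alike cup is at (267,143).

There are three blade-like things:
- a turquoise one at (132,295), which I must leave
- a small black one at (204,305)
- a larger black one on the cork mat at (315,255), which is the one meant

I'll confirm this with an enlarged crop.

```bash
python3 - <<'E'
from h import *
im,d=load('a','top')
c=im[120:340,90:460]; save('a_crop',cv2.resize(c,None,fx=2.1,fy=2.1,interpolation=cv2.INTER_CUBIC))
im,d=load('a','side')
c=im[190:360,180:420]; save('a_crop2',cv2.resize(c,None,fx=3.2,fy=3.2,interpolation=cv2.INTER_CUBIC))
E
```

```text
(no output)
```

View pics/a_crop.png

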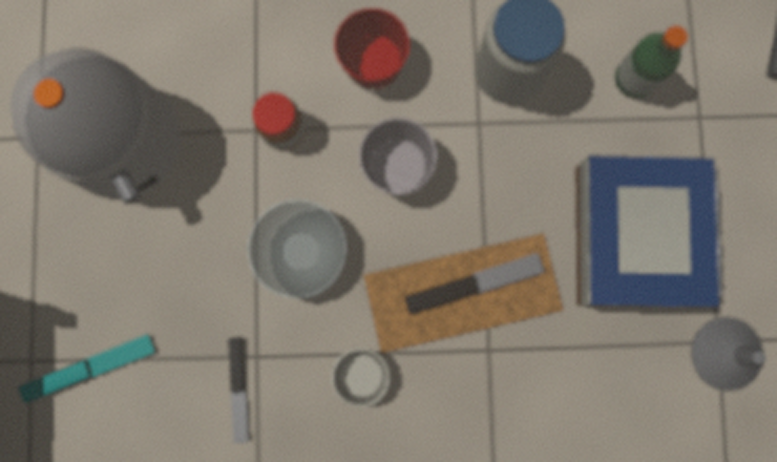

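View pics/a_crop2.png

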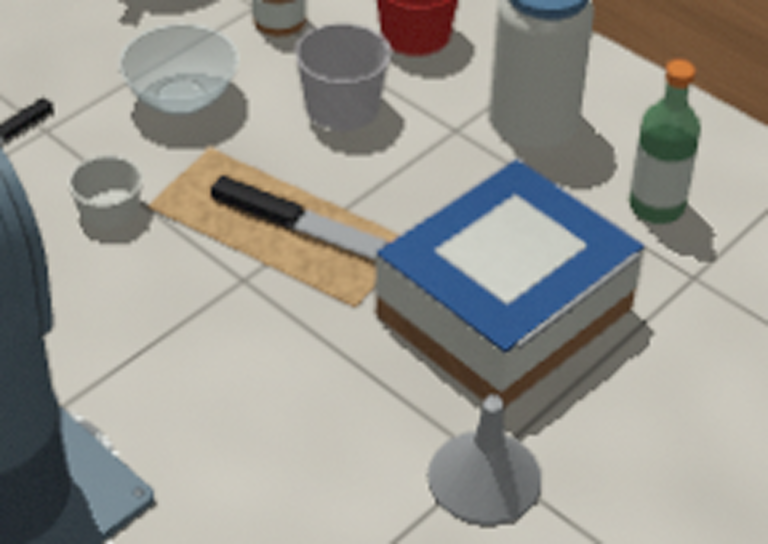

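```bash
python3 - <<'E'
from h import *
im,d=load('a','top')
a=cv2.resize(im[185:280,355:445],None,fx=6,fy=6,interpolation=cv2.INTER_CUBIC)
save('a_c3',a)
im,d=load('a','side')
save('a_c4',cv2.resize(im[235:325,290:390],None,fx=6,fy=6,interpolation=cv2.INTER_CUBIC))
# lid
im,d=load('a','top')
hsv=cv2.cvtColor(im,cv2.COLOR_RGB2HSV)
m=cv2.inRange(hsv,(105,120,40),(130,255,255)); m[:, :360]=0; m[:, 440:]=0
cs,_=cv2.findContours(m,cv2.RETR_EXTERNAL,cv2.CHAIN_APPROX_NONE); c=max(cs,key=cv2.contourArea)
P=onz('top',c.reshape(-1,2),0.096)
r=cv2.minAreaRect((P[:,:2]*1000).astype(np.float32)); print('lid',r); print(cv2.boxPoints(r))
pc,uv=cloud('top',d,m>0); print('lid z',np.median(pc[:,2]), pc[:,2].std())
# mat
m=cv2.inRange(hsv,(8,90,60),(25,255,255)); m[:, :255]=0; m[:,362:]=0; m[:225]=0;m[295:]=0
cs,_=cv2.findContours(m,cv2.RETR_EXTERNAL,cv2.CHAIN_APPROX_NONE); c=max(cs,key=cv2.contourArea)
P=onz('top',c.reshape(-1,2),0.004); r=cv2.minAreaRect((P[:,:2]*1000).astype(np.float32)); print('mat',r)
# inside mat: handle & blade
hull=cv2.fillPoly(np.zeros_like(m),[cv2.convexHull(c)],255); hull=cv2.erode(hull,np.ones((5,5)))
hd=(hull>0)&(hsv[...,2]<60); cs,_=cv2.findContours(hd.astype(np.uint8),cv2.RETR_EXTERNAL,cv2.CHAIN_APPROX_NONE); c=max(cs,key=cv2.contourArea)
P=onz('top',c.reshape(-1,2),0.022); r=cv2.minAreaRect((P[:,:2]*1000).astype(np.float32)); print('handle',r,hd.sum())
bl=(hull>0)&(hsv[...,1]<70)&(hsv[...,2]>=60); bl=cv2.morphologyEx(bl.astype(np.uint8),cv2.MORPH_OPEN,np.ones((3,3)));cs,_=cv2.findContours(bl,cv2.RETR_EXTERNAL,cv2.CHAIN_APPROX_NONE); c=max(cs,key=cv2.contourArea)
P=onz('top',c.reshape(-1,2),0.015); r=cv2.minAreaRect((P[:,:2]*1000).astype(np.float32)); print('steel',r,cv2.boxPoints(r))
E
```

```text
lid ((449.2032775878906, -206.821044921875), (70.25910949707031, 128.789794921875), 20.645015716552734)
[[ 393.6255  -158.94727]
 [ 439.0338  -279.46655]
 [ 504.78107 -254.69482]
 [ 459.37274 -134.17554]]
lid z 0.0966603382052742 0.0020374753740936566
mat ((448.56280517578125, 80.45230102539062), (117.71248626708984, 277.31805419921875), 11.140517234802246)
handle ((427.2367248535156, 152.52381896972656), (3.0864417552948, 3.0575733184814453), 88.31314086914062) 40
steel ((474.3575134277344, 15.785663604736328), (31.768634796142578, 109.95556640625), 15.743532180786133) [[444.1519    64.39108 ]
 [473.9863   -41.439594]
 [504.56314  -32.819756]
 [474.72873   73.010925]]
```

View pics/a_c3.png

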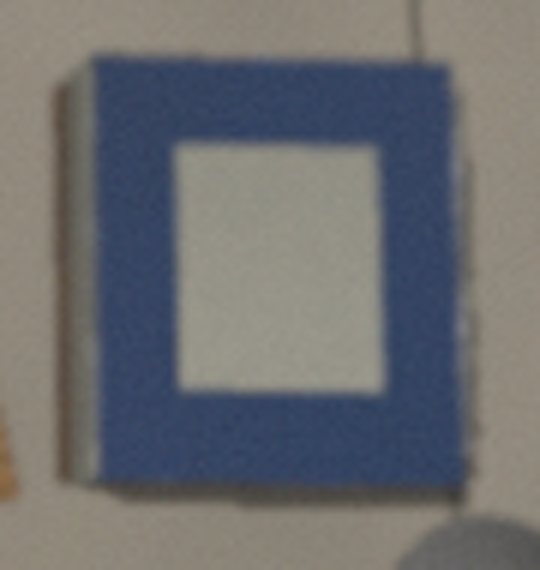

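View pics/a_c4.png

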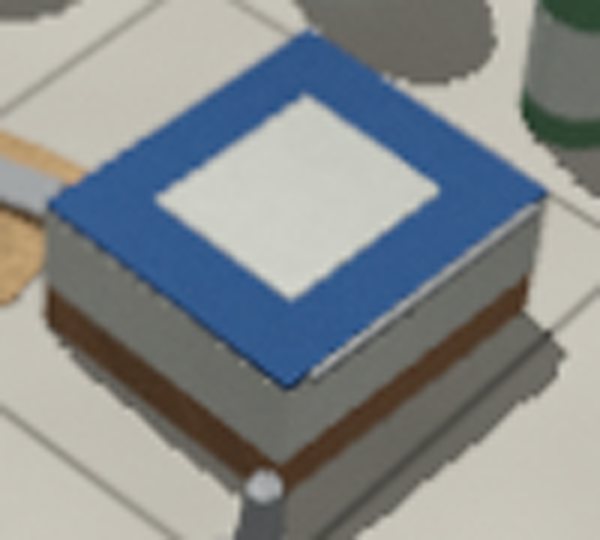

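```bash
python3 - <<'E'
from h import *
im,d=load('a','top')
hsv=cv2.cvtColor(im,cv2.COLOR_RGB2HSV)
print('row231',[tuple(map(int,im[225:236,x].mean(0))) for x in range(361,376)])
print('R',[tuple(map(int,im[225:236,x].mean(0))) for x in range(425,438)])
m=cv2.inRange(hsv,(105,100,40),(130,255,255)); m[:, :360]=0; m[:, 442:]=0; m[:180]=0;m[285:]=0
P=onz('top',cv2.findNonZero(m).reshape(-1,2),0.096)
hull=cv2.convexHull((P[:,:2]*1000).astype(np.float32)); r=cv2.minAreaRect(hull); print('lid',r);print(cv2.boxPoints(r))
hd=(hsv[...,2]<75)&(np.indices(d.shape)[0]>240)&(np.indices(d.shape)[0]<275)&(np.indices(d.shape)[1]>278)&(np.indices(d.shape)[1]<322)
hd=cv2.morphologyEx(hd.astype(np.uint8),cv2.MORPH_OPEN,np.ones((3,3)))
P=onz('top',cv2.findNonZero(hd).reshape(-1,2),0.024);r=cv2.minAreaRect((P[:,:2]*1000).astype(np.float32)); print('handle',r,hd.sum());print(cv2.boxPoints(r))
# side profile of strip
im,d=load('a','side')
# middle of right edge: img px approx 290+425/6, 235+285/6 
x0,y0=290+425/6,235+285/6
for k in range(-4,12):
    x,y=int(round(x0+k*.55)),int(round(y0+k*.83)); o,dd=rays('side',[[x,y]]); print(x,y,im[y,x],(o+dd*d[y,x])[0].round(3))
E
```

```text
row231 [(142, 135, 122), (141, 134, 121), (131, 123, 111), (109, 98, 87), (92, 80, 69), (94, 86, 76), (100, 96, 87), (105, 102, 94), (106, 104, 98), (95, 97, 99), (75, 82, 98), (59, 72, 99), (54, 69, 97), (54, 68, 98), (54, 69, 98)]
R [(53, 68, 97), (52, 68, 97), (52, 68, 97), (52, 67, 97), (55, 69, 97), (66, 77, 99), (88, 92, 103), (104, 104, 103), (118, 114, 106), (135, 129, 117), (143, 136, 123), (144, 137, 125), (143, 136, 124)]
lid ((523.5482788085938, -181.82113647460938), (173.1725311279297, 201.15008544921875), 87.93618774414062)
[[ 419.9203   -264.72928 ]
 [ 620.93994  -271.9732  ]
 [ 627.1763    -98.912994]
 [ 426.15662   -91.66907 ]]
handle ((445.8023681640625, 112.298095703125), (24.20145034790039, 103.39735412597656), 16.539348602294922) 260
[[419.48505 158.41295]
 [448.91956  59.29372]
 [472.1197   66.18324]
 [442.68518 165.30247]]
359 279 [ 53  92 141] [ 0.527 -0.265  0.097]
359 280 [ 51  90 141] [ 0.523 -0.268  0.097]
360 281 [ 57  92 141] [ 0.52  -0.274  0.099]
360 282 [113 124 139] [ 0.521 -0.274  0.094]
361 282 [155 158 160] [ 0.523 -0.277  0.095]
361 283 [126 129 129] [ 0.519 -0.28   0.095]
362 284 [101 102  98] [ 0.536 -0.273  0.072]
362 285 [108 109 103] [ 0.531 -0.277  0.074]
363 286 [108 110 105] [ 0.539 -0.276  0.062]
364 287 [109 109 103] [ 0.548 -0.275  0.05 ]
364 287 [109 109 103] [ 0.548 -0.275  0.05 ]
365 288 [107 108 101] [ 0.549 -0.279  0.048]
365 289 [106 103  97] [ 0.552 -0.278  0.04 ]
366 290 [80 57 39] [ 0.56  -0.278  0.028]
366 291 [78 55 37] [ 0.565 -0.275  0.017]
367 292 [78 57 38] [ 0.569 -0.277  0.011]
```

The bright bar at y≈-0.28 on the far (-y) side is the hinge, so the pry slot faces +y, towards the mat. The crop confirms the larger black-handled blade on the cork mat as the one meant. Next I move over its handle.

Request:
{"name": "step_arm", "arguments": {"claw": [1, 1, 1, 1, 1], "slide": [[20, -42, 0], [40, -84, 0], [60, -126, 0], [80, -168, 0], [100, -210, 0]], "delta_rot": [[0, 0, -5], [0, 0, -10], [0, 0, -15], [0, 0, -20], [0, 0, -25]]}}

```text
time_s: 0.6
tool_pos: [0.2974, 0.4074, 0.3036]
eef_rot: [-1.147, -2.924, 0.001]
contact_force: [1.2, 0.8, -0.2]
width: 0.0856
```

Request:
{"name": "step_arm", "arguments": {"claw": [1, 1, 1, 1, 1], "slide": [[20, -42, 0], [40, -84, 0], [60, -126, 0], [80, -168, 0], [100, -210, 0]], "delta_rot": [[0, 0, -5], [0, 0, -10], [0, 0, -15], [0, 0, -20], [0, 0, -25]]}}

```text
time_s: 1.1
tool_pos: [0.3972, 0.1976, 0.3039]
eef_rot: [-1.753, -2.607, -0.0]
contact_force: [1.1, -0.2, 0.5]
width: 0.0851
```

Request:
{"name": "step_arm", "arguments": {"claw": [0.7, 0.7, 0.7, 0.7, 0.7], "slide": [[20, -40, -30], [40, -80, -60], [54, -106, -100], [54.5, -106, -140], [54.5, -106, -140]], "delta_rot": [[0, 0, -2], [0, 0, -4], [0, 0, -6.3], [0, 0, -6.3], [0, 0, -6.3]]}}

```text
time_s: 1.6
tool_pos: [0.4482, 0.0911, 0.1592]
eef_rot: [-1.889, -2.503, 0.015]
contact_force: [-1.4, -0.6, 0.6]
width: 0.0599
```

Request:
{"name": "step_arm", "arguments": {"claw": [0.7, 0.7, 0.7, 0.7, 0.7], "slide": [[0, 0, 0], [0, 0, -25], [0, 0, -45], [0, 0, -60], [0, 0, -60]], "delta_rot": [[0, 0, 0], [0, 0, 0], [0, 0, 0], [0, 0, 0], [0, 0, 0]]}}

```text
time_s: 2.1
tool_pos: [0.4517, 0.0948, 0.105]
eef_rot: [-1.887, -2.512, -0.002]
contact_force: [-0.1, -0.1, 0.1]
width: 0.06
```

```bash
python3 - <<'E'
from h import *
s=snap('b'); st=sense(); print(st['tool_pos'],R.from_rotvec(st['eef_rot']).as_matrix().round(3))
im=s['top'][0]; a=cv2.resize(im[200:310,240:380],None,fx=4,fy=4,interpolation=cv2.INTER_CUBIC)
im=s['side'][0]; b=cv2.resize(im[190:300,200:340],None,fx=4,fy=4,interpolation=cv2.INTER_CUBIC)
save('b_c',cv2.resize(np.vstack([a,b]),None,fx=.68,fy=.68))
E
```

```text
[0.45244936 0.09451648 0.10583664] [[-0.278  0.961  0.003]
 [ 0.961  0.278  0.001]
 [ 0.001  0.003 -1.   ]]
```

View pics/b_c.png

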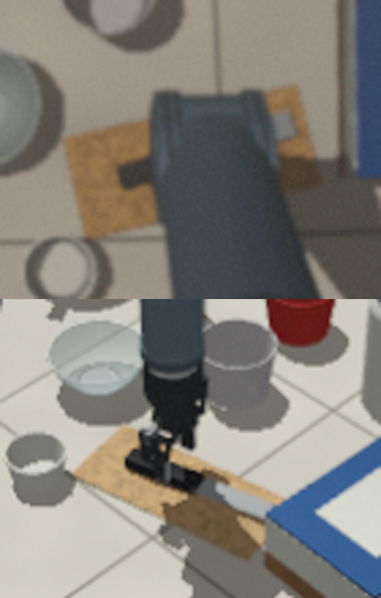

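The top crop shows the gripper centred across the handle, and the side crop agrees. I'll descend and grip.

Request:
{"name": "step_arm", "arguments": {"claw": [0.7, 0.7, 0.7, 0.7, 0.7], "slide": [[0, 0, -10], [0, 0, -18], [0, 0, -24], [0, 0, -24], [0, 0, -24]], "delta_rot": [[0, 0, 0], [0, 0, 0], [0, 0, 0], [0, 0, 0], [0, 0, 0]]}}

```text
time_s: 2.7
tool_pos: [0.4513, 0.0933, 0.0797]
eef_rot: [-1.889, -2.51, 0.001]
contact_force: [-0.0, -0.2, -0.3]
width: 0.0596
```

Request:
{"name": "step_arm", "arguments": {"claw": [0.2, 0.2, 0.2, 0.1, 0.1], "slide": [[0, 0, 0], [0, 0, 0], [0, 0, 0], [0, 0, 0], [0, 0, 0]], "delta_rot": [[0, 0, 0], [0, 0, 0], [0, 0, 0], [0, 0, 0], [0, 0, 0]], "squeeze": 90}}

```text
time_s: 3.2
tool_pos: [0.4518, 0.0935, 0.0805]
eef_rot: [1.889, 2.509, 0.001]
contact_force: [-1.6, -0.5, 7.6]
width: 0.0257
```

Request:
{"name": "step_arm", "arguments": {"claw": [0.1, 0.1, 0.1, 0.1, 0.1], "slide": [[0, 0, 3], [0, 0, 20], [0, 0, 50], [0, 0, 100], [0, 0, 130]], "delta_rot": [[0, 0, 0], [0, 0, 0], [0, 0, 0], [0, 0, 0], [0, 0, 0]]}}

```text
time_s: 3.7
tool_pos: [0.4518, 0.0933, 0.2124]
eef_rot: [1.889, 2.509, 0.002]
contact_force: [0.7, 0.6, -1.1]
width: 0.0258
```

Request:
{"name": "step_arm", "arguments": {"claw": [0.1, 0.1, 0.1, 0.1, 0.1], "slide": [[20, 0, 0], [40, 0, 0], [60, 0, 0], [78, 0, 0], [78, 0, 0]], "delta_rot": [[0, 0, -5], [0, 0, -10], [0, 0, -15], [0, 0, -18], [0, 0, -18]]}}

```text
time_s: 4.2
tool_pos: [0.5312, 0.0934, 0.2101]
eef_rot: [2.258, 2.181, 0.002]
contact_force: [-0.2, -0.4, -1.3]
width: 0.0262
```

```bash
python3 - <<'E'
from h import *
s=snap('c'); st=sense(); print(st['tool_pos'],R.from_rotvec(st['eef_rot']).as_matrix().round(3),st['width'],st['contact_force'])
im=s['top'][0]; a=cv2.resize(im[190:290,280:440],None,fx=4,fy=4,interpolation=cv2.INTER_CUBIC)
im=s['side'][0]; b=cv2.resize(im[190:300,230:390],None,fx=4,fy=4,interpolation=cv2.INTER_CUBIC)
save('c_c',cv2.resize(np.vstack([a,b]),None,fx=.7,fy=.7))
E
```

```text
[0.52863263 0.09327433 0.20951225] [[ 0.033  0.999 -0.001]
 [ 0.999 -0.033 -0.001]
 [-0.001 -0.001 -1.   ]] 0.025905511372032067 [ 0.33989184  0.0860264  -1.781979  ]
```

View pics/c_c.png

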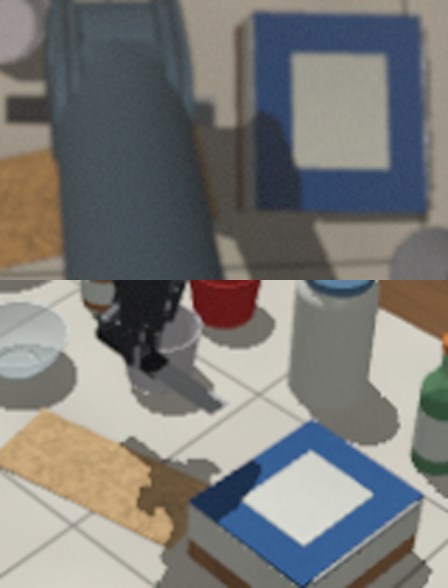

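```bash
cat > bl.py <<'E'
from h import *
def blade(tag,st,off=0.0):
    # points in box around expected blade in tool-centred coords
    im,d=load(tag,'side')
    pc,uv=cloud('side',d,np.ones(d.shape,bool))
    M=R.from_rotvec(st['eef_rot']).as_matrix()
    # blade dir: horizontal perpendicular to tool y, toward -y
    bx=M[:,0] if M[1,0]<0 else -M[:,0]
    by=np.cross([0,0,1],bx)
    r=pc-st['tool_pos']; X=r@bx; Y=r@by; Z=r[:,2]
    k=(X>0.038)&(X<0.16)&(abs(Y)<0.025)&(Z<-0.03)&(Z>-0.12)
    return X[k],Y[k],Z[k],uv[k]
E
python3 - <<'E'
from bl import *
X,Y,Z,uv=blade('c',sense())
print(len(X),X.max())
for a in np.arange(.04,.16,.01):
    k=(X>=a)&(X<a+.01)
    if k.sum(): print(round(a,2),k.sum(),np.median(Z[k]).round(4),Z[k].std().round(4),Y[k].min().round(4),Y[k].max().round(4))
A=np.c_[X,np.ones(len(X))];print(np.linalg.lstsq(A,Z,rcond=None)[0])
E
```

```text
190 0.14000704124997773
0.04 21 -0.0675 0.0032 -0.0127 0.0149
0.05 16 -0.0681 0.0028 -0.0141 0.0203
0.06 16 -0.0666 0.0029 -0.0161 0.0175
0.07 16 -0.0663 0.0028 -0.0096 0.0123
0.08 24 -0.0674 0.0033 -0.0146 0.0172
0.09 16 -0.0677 0.0027 -0.0127 0.0192
0.1 19 -0.0674 0.0026 -0.0151 0.0207
0.11 20 -0.0684 0.0026 -0.0151 0.0176
0.12 20 -0.0672 0.003 -0.0124 0.0195
0.13 16 -0.0682 0.0021 -0.0132 0.0166
0.14 1 -0.065 0.0 -0.001 -0.001
[-0.0118851 -0.0664075]
```

```bash
python3 - <<'E'
from h import *
for t in 'ac':
    im,d=load(t,'side'); pc,uv=cloud('side',d,np.ones(d.shape,bool))
    for y0,y1 in((-.14,-.10),(-.26,-.2)):
        k=(abs(pc[:,0]-.525)<.08)&(pc[:,1]>y0)&(pc[:,1]<y1)&(pc[:,2]>.08)&(pc[:,2]<.11); print(t,np.median(pc[k,2]),k.sum())
    k=(abs(pc[:,0]-.25)<.04)&(abs(pc[:,1]+.2)<.1)&(abs(pc[:,2])<.02); print('table',np.median(pc[k,2]))
    k=(abs(pc[:,0]-.62)<.1)&(abs(pc[:,1]+.02)<.02)&(abs(pc[:,2])<.02); print('table',np.median(pc[k,2]))
im,d=load('c','top'); pc,uv=cloud('top',d,np.ones(d.shape,bool))
k=(abs(pc[:,0]-.525)<.02)&(pc[:,1]<-.0)&(pc[:,1]>-.05)&(pc[:,2]>.1); print(k.sum(),np.median(pc[k],axis=0), pc[k][:,1].min())
k=(abs(pc[:,0]-.525)<.08)&(pc[:,1]<-.1)&(pc[:,1]>-.25)&(pc[:,2]>.08);print(np.median(pc[k],axis=0))
E
```

```text
a 0.09298450808291447 406
a 0.09528544221509594 686
table -0.0015439841086601902
table -0.0027516933258272536
c 0.0928275950316495 392
c 0.09535152379211831 675
table -0.0015473036626612036
table -0.0026486659804747514
70 [ 0.52462126 -0.03146286  0.14452007] -0.040247686944616
[ 0.52402284 -0.17455517  0.09691246]
```

Request:
{"name": "step_arm", "arguments": {"claw": [0.1, 0.1, 0.1, 0.1, 0.1], "slide": [[0, 0, -20], [0, 0, -40], [0, 0, -57], [0, 0, -57], [0, 0, -57]], "delta_rot": [[0, 0, 0], [0, 0, 0], [0, 0, 0], [0, 0, 0], [0, 0, 0]]}}

```text
time_s: 4.8
tool_pos: [0.5287, 0.0933, 0.1531]
eef_rot: [-2.258, -2.184, 0.001]
contact_force: [0.5, -0.4, -0.8]
width: 0.0261
```

Request:
{"name": "step_arm", "arguments": {"claw": [0.1, 0.1, 0.1], "slide": [[0, -10, 0], [0, -30, 0], [0, -35, 0]], "delta_rot": [[0, 0, 0], [0, 0, 0], [0, 0, 0]]}}

```text
time_s: 5.1
tool_pos: [0.5297, 0.0554, 0.154]
eef_rot: [2.261, 2.179, 0.001]
contact_force: [-0.0, -0.2, -1.7]
width: 0.0257
```

```bash
python3 - <<'E'
from h import *
s=snap('d'); st=sense(); print(st['tool_pos'],st['width'],st['contact_force'])
for n in('side','top'):
    im,d=load('d',n); pc,uv=cloud(n,d,np.ones(d.shape,bool))
    k=(abs(pc[:,0]-.525)<.014)&(pc[:,1]<-.04)&(pc[:,1]>-.07)&(pc[:,2]>.07)&(pc[:,2]<.1); print(n,k.sum(),np.median(pc[k],axis=0), pc[k][:,1].min())
    k=(abs(pc[:,0]-.525)<.08)&(pc[:,1]>-.14)&(pc[:,1]<-.10)&(pc[:,2]>.08)&(pc[:,2]<.11); print(' lid',np.median(pc[k,2]))
im=s['top'][0]; a=cv2.resize(im[190:290,280:440],None,fx=4,fy=4,interpolation=cv2.INTER_CUBIC)
im=s['side'][0]; b=cv2.resize(im[190:300,230:390],None,fx=4,fy=4,interpolation=cv2.INTER_CUBIC)
save('d_c',cv2.resize(np.vstack([a,b]),None,fx=.7,fy=.7))
E
```

```text
[0.52966704 0.05709159 0.15362271] 0.02616851772591649 [-0.09664059 -0.09250693 -1.23037978]
side 51 [ 0.525618   -0.05638592  0.08606229] -0.0696996616100729
 lid 0.09322643484188697
top 15 [ 0.52087271 -0.06889602  0.08907362] -0.06972544277461107
 lid 0.09668278348096837
```

View pics/d_c.png

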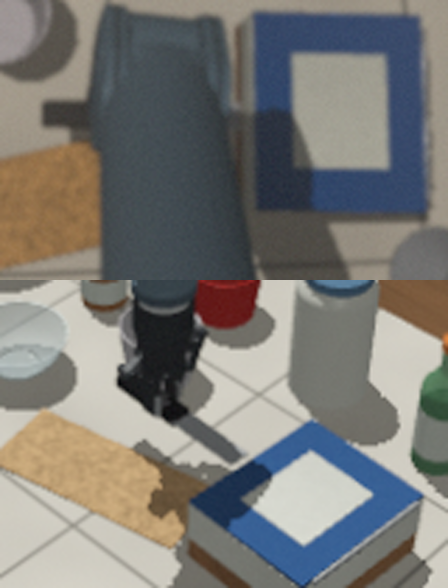

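The tip stands just before the slot and rides about 2 mm high. I'll lower it 2 mm and insert gently.

Request:
{"name": "step_arm", "arguments": {"claw": [0.1, 0.1, 0.1, 0.1, 0.1], "slide": [[0, 0, -2], [0, -6, -2], [0, -12, -2], [0, -18, -2], [-1, -24, -2]], "delta_rot": [[0, 0, 0], [0, 0, 0], [0, 0, 0], [0, 0, 0], [0, 0, 0]]}}

```text
time_s: 5.7
tool_pos: [0.5285, 0.0338, 0.1509]
eef_rot: [2.259, 2.183, -0.0]
contact_force: [-0.6, -0.3, -1.8]
width: 0.0267
```

Request:
{"name": "step_arm", "arguments": {"claw": [0.1, 0.1, 0.1, 0.1, 0.1], "slide": [[0, -5, 0], [0, -10, 0], [0, -15, 0], [-1, -20, 0], [-1, -20, 0]], "delta_rot": [[0, 0, 0], [0, 0, 0], [0, 0, 0], [0, 0, 0], [0, 0, 0]]}}

```text
time_s: 6.2
tool_pos: [0.5272, 0.0134, 0.1509]
eef_rot: [2.26, 2.182, -0.001]
contact_force: [-0.6, -0.1, -1.6]
width: 0.0258
```

```bash
python3 - <<'E'
from h import *
s=snap('e'); st=sense(); print(st['tool_pos'],st['width'],st['contact_force'])
im=s['top'][0]; a=cv2.resize(im[190:290,280:440],None,fx=4,fy=4,interpolation=cv2.INTER_CUBIC)
im=s['side'][0]; b=cv2.resize(im[190:300,230:390],None,fx=4,fy=4,interpolation=cv2.INTER_CUBIC)
save('e_c',cv2.resize(np.vstack([a,b]),None,fx=.7,fy=.7))
E
```

```text
[0.52739533 0.01445308 0.15088162] 0.02584899653753613 [-0.02849056  0.12140901 -2.02850839]
```

View pics/e_c.png

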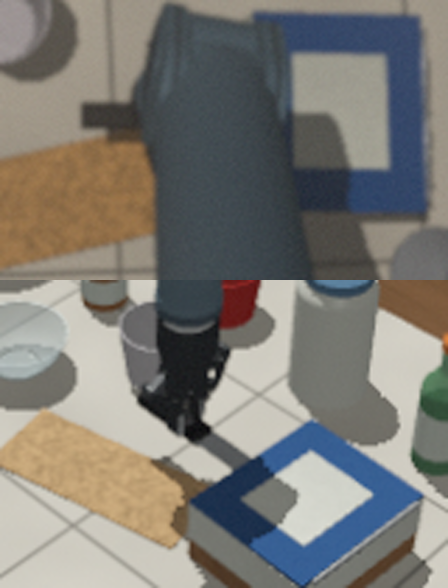

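The tip is about 29 mm under the lid with no contact force. I'll lever it up, following the lid's arc.

Request:
{"name": "step_arm", "arguments": {"claw": [0.1, 0.1, 0.1, 0.1, 0.1], "slide": [[0, 0, 5], [0, 0, 10], [0, -1, 16], [0, -2, 24], [0, -3, 32]], "delta_rot": [[0, 0, 0], [0, 0, 0], [0, 0, 0], [0, 0, 0], [0, 0, 0]], "squeeze": 110}}

```text
time_s: 6.8
tool_pos: [0.5273, 0.0118, 0.1836]
eef_rot: [-2.258, -2.183, -0.0]
contact_force: [-1.6, 1.7, -3.0]
width: 0.0254
```

```bash
python3 - <<'E'
from h import *
s=snap('f'); st=sense(); print(st['tool_pos'],st['width'],st['contact_force'])
im=s['top'][0]; a=cv2.resize(im[190:290,280:440],None,fx=4,fy=4,interpolation=cv2.INTER_CUBIC)
im=s['side'][0]; b=cv2.resize(im[190:300,230:390],None,fx=4,fy=4,interpolation=cv2.INTER_CUBIC)
save('f_c',cv2.resize(np.vstack([a,b]),None,fx=.7,fy=.7))
E
```

```text
[0.52797765 0.01130443 0.18420829] 0.025488692310786324 [-0.69182894  1.237035   -2.35217068]
```

View pics/f_c.png

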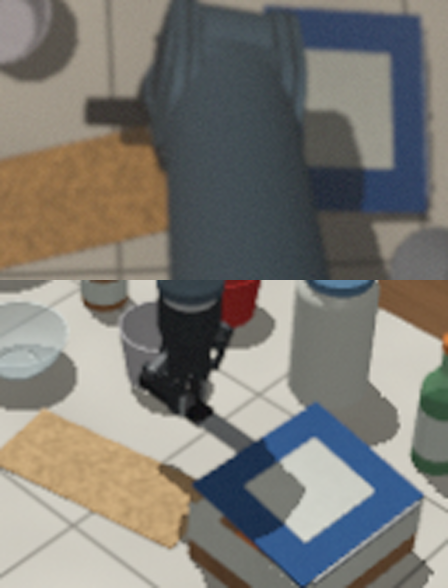

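Request:
{"name": "step_arm", "arguments": {"claw": [0.1, 0.1, 0.1, 0.1, 0.1], "slide": [[0, -6, 24], [0, -15, 44], [0, -28, 63], [0, -43, 80], [0, -60, 95]], "delta_rot": [[0, 0, 0], [0, 0, 0], [0, 0, 0], [0, 0, 0], [0, 0, 0]]}}

```text
time_s: 7.4
tool_pos: [0.5271, -0.0486, 0.2786]
eef_rot: [-2.258, -2.183, -0.0]
contact_force: [-2.0, 1.7, -3.4]
width: 0.0253
```

Request:
{"name": "step_arm", "arguments": {"claw": [0.1, 0.1, 0.1, 0.1, 0.1], "slide": [[0, -20, 10], [-1, -42, 18], [-2, -65, 23], [-3, -92, 24], [-4, -112, 22]], "delta_rot": [[0, 0, 0], [0, 0, 0], [0, 0, 0], [0, 0, 0], [0, 0, 0]]}}

```text
time_s: 7.9
tool_pos: [0.5238, -0.1625, 0.3009]
eef_rot: [2.257, 2.181, 0.002]
contact_force: [1.1, 1.1, -0.3]
width: 0.0254
```

```bash
python3 - <<'E'
from h import *
s=snap('g'); st=sense(); print(st['tool_pos'],st['width'],st['contact_force'])
im=s['top'][0]; a=cv2.resize(im[170:290,280:460],None,fx=4,fy=4,interpolation=cv2.INTER_CUBIC)
im=s['side'][0]; b=cv2.resize(im[190:320,230:410],None,fx=4,fy=4,interpolation=cv2.INTER_CUBIC)
save('g_c',cv2.resize(np.vstack([a,b]),None,fx=.6,fy=.6))
E
```

```text
[ 0.52285033 -0.16415238  0.30036939] 0.025247700765444882 [ 0.97883907  0.73322525 -0.64714269]
```

View pics/g_c.png

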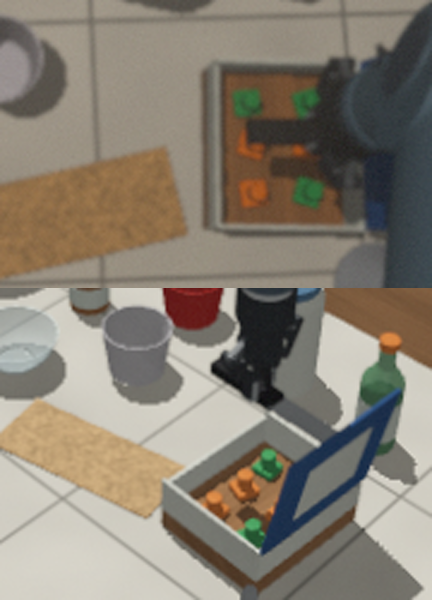

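Request:
{"name": "step_arm", "arguments": {"claw": [0.1, 0.1, 0.1, 0.1, 0.1], "slide": [[0, -9, -2], [0, -16, -4], [0, -17, -4], [0, 15, -4], [2, 50, -4]], "delta_rot": [[0, 0, 0], [0, 0, 0], [0, 0, 0], [0, 0, 0], [0, 0, 0]]}}

```text
time_s: 8.5
tool_pos: [0.5252, -0.1109, 0.2959]
eef_rot: [2.261, 2.18, -0.001]
contact_force: [-0.2, 0.4, -1.0]
width: 0.025
```

Request:
{"name": "step_arm", "arguments": {"claw": [0.1, 0.1, 0.1, 0.1, 0.1], "slide": [[-15, 45, 0], [-30, 90, 0], [-45, 130, -10], [-60, 170, -20], [-74, 207, -30]], "delta_rot": [[0, 0, 4], [0, 0, 8], [0, 0, 12], [0, 0, 16], [0, 0, 18]]}}

```text
time_s: 9.0
tool_pos: [0.4506, 0.0987, 0.2658]
eef_rot: [1.884, 2.514, 0.002]
contact_force: [1.5, 0.4, -1.9]
width: 0.0251
```

```bash
python3 - <<'E'
from h import *
s=snap('i'); st=sense(); print(st['tool_pos'],st['width'],st['contact_force'],R.from_rotvec(st['eef_rot']).as_matrix().round(3))
E
```

```text
[0.44876029 0.10196526 0.26465816] 0.025126824885343284 [-0.05983275 -0.4131411  -1.86655298] [[-0.287  0.958 -0.003]
 [ 0.958  0.287  0.001]
 [ 0.002 -0.003 -1.   ]]
```

View pics/i_top.png

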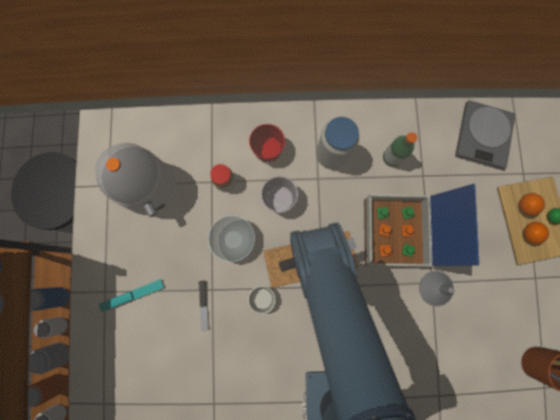

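View pics/i_side.png

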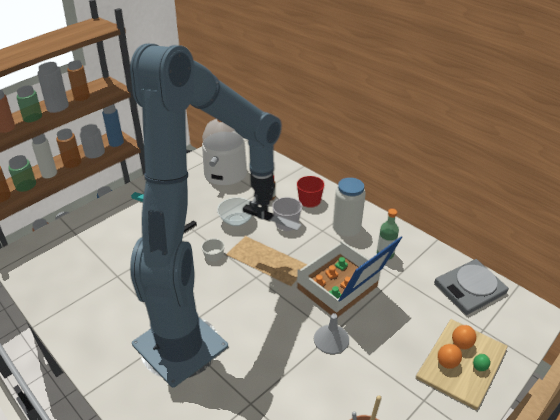

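All six stoppers are visible (3 green, 3 orange), and the lid stands at about 1.87 rad. I'll lay the blade back on the mat.

Request:
{"name": "step_arm", "arguments": {"claw": [0.1, 0.1, 0.1, 0.1, 0.1], "slide": [[0, -3, -40], [0, -3, -80], [0, -3, -120], [0, -3, -150], [0, -3, -150]], "delta_rot": [[0, 0, 0], [0, 0, 0], [0, 0, 0], [0, 0, 0], [0, 0, 0]]}}

```text
time_s: 9.6
tool_pos: [0.4495, 0.0926, 0.1131]
eef_rot: [-1.887, -2.507, 0.009]
contact_force: [-1.0, 0.0, -1.2]
width: 0.0251
```

```bash
python3 - <<'E'
from bl import *
s=snap('j'); st=sense(); print(st['tool_pos'],st['width'],st['contact_force'])
X,Y,Z,uv=blade('j',st)
for a in np.arange(.04,.16,.02):
    k=(X>=a)&(X<a+.02)
    if k.sum(): print(round(a,2),k.sum(),np.median(Z[k]).round(4),Y[k].min().round(4),Y[k].max().round(4))
E
```

```text
[0.451832   0.09308406 0.11634464] 0.024991783144642718 [ 0.31690968 -0.4770648  -2.566744  ]
0.04 75 -0.1097 -0.0236 0.0171
0.06 84 -0.1115 -0.0244 0.0185
0.08 84 -0.1105 -0.0235 0.019
0.1 89 -0.113 -0.0247 0.021
0.12 83 -0.1102 -0.0249 0.0243
0.14 10 -0.1117 -0.0208 0.024
```

Request:
{"name": "step_arm", "arguments": {"claw": [0.1, 0.1, 0.1, 0.1, 0.1], "slide": [[0, 0, -12], [0, 0, -24], [0, 0, -30], [0, 0, -33], [0, 0, -34]], "delta_rot": [[0, 0, 0], [0, 0, 0], [0, 0, 0], [0, 0, 0], [0, 0, 0]]}}

```text
time_s: 10.2
tool_pos: [0.4513, 0.0934, 0.0817]
eef_rot: [-1.889, -2.51, 0.0]
contact_force: [0.5, 0.0, -1.9]
width: 0.0251
```

Request:
{"name": "step_arm", "arguments": {"claw": [0.1, 0.1], "slide": [[0, 0, 0], [0, 0, 0]], "delta_rot": [[0, 0, 0], [0, 0, 0]]}}

```text
time_s: 10.4
tool_pos: [0.4516, 0.0935, 0.0821]
eef_rot: [1.889, 2.51, 0.001]
contact_force: [0.8, 1.2, -1.6]
width: 0.0251
```

Request:
{"name": "step_arm", "arguments": {"claw": [0.1, 0.1, 0.1], "slide": [[0, 0, -1], [0, 0, -2], [0, 0, -2]], "delta_rot": [[0, 0, 0], [0, 0, 0], [0, 0, 0]]}}

```text
time_s: 10.7
tool_pos: [0.4517, 0.0935, 0.0807]
eef_rot: [1.889, 2.51, 0.001]
contact_force: [-2.1, -0.3, 10.1]
width: 0.0252
```

Request:
{"name": "step_arm", "arguments": {"claw": [0.3, 0.5, 0.6, 0.6, 0.6], "slide": [[0, 0, 0], [0, 0, 0], [0, 0, 0], [0, 0, 20], [0, 0, 60]], "delta_rot": [[0, 0, 0], [0, 0, 0], [0, 0, 0], [0, 0, 0], [0, 0, 0]]}}

```text
time_s: 11.2
tool_pos: [0.4499, 0.0931, 0.1388]
eef_rot: [-1.888, -2.508, 0.007]
contact_force: [0.8, -0.4, 1.1]
width: 0.0509
```

Request:
{"name": "step_arm", "arguments": {"claw": [0.6, 0.6, 0.6, 0.6, 0.6], "slide": [[0, 0, 40], [0, 0, 80], [0, 0, 120], [-20, 40, 120], [-30, 60, 120]], "delta_rot": [[0, 0, 0], [0, 0, 0], [0, 0, 0], [0, 0, 0], [0, 0, 0]]}}

```text
time_s: 11.7
tool_pos: [0.4209, 0.1558, 0.2612]
eef_rot: [1.888, 2.511, 0.005]
contact_force: [-0.1, 0.5, -1.1]
width: 0.0517
```

```bash
python3 - <<'E'
from h import *
s=snap('k'); st=sense(); print(st['tool_pos'],R.from_rotvec(st['eef_rot']).as_matrix().round(3))
im=s['top'][0]; a=cv2.resize(im[180:300,190:460],None,fx=2.9,fy=2.9,interpolation=cv2.INTER_CUBIC)
save('k_t',a)
hsv=cv2.cvtColor(im,cv2.COLOR_RGB2HSV)
roi=np.zeros(im.shape[:2],np.uint8); roi[195:270,365:432]=255
for nm,lo,hi in(('orange',(7,170,70),(20,255,255)),('green',(40,100,30),(85,255,255))):
    m=cv2.inRange(hsv,lo,hi)&roi
    n,l,stt,c=cv2.connectedComponentsWithStats(m)
    for i in range(1,n):
        if stt[i,4]>15: print(nm,stt[i],c[i].round(1),onz('top',c[i],0.055)[0].round(4))
E
```

```text
[0.42000015 0.15647718 0.26004545] [[-0.282  0.959 -0.   ]
 [ 0.959  0.282  0.002]
 [ 0.002  0.    -1.   ]]
orange [378 224  14  13 121] [384.5 229.6] [ 0.5287 -0.1453  0.055 ]
orange [402 225  12  12 126] [407.1 230.1] [ 0.5251 -0.215   0.055 ]
orange [379 245  13  12 114] [384.9 249.8] [ 0.4675 -0.1425  0.055 ]
green [377 207  11  11  93] [382.  211.8] [ 0.5837 -0.1415  0.055 ]
green [402 207  12  12 105] [407.4 212.2] [ 0.58  -0.22   0.055]
green [402 244  12  13 113] [407.8 249.8] [ 0.4652 -0.2124  0.055 ]
```

View pics/k_t.png

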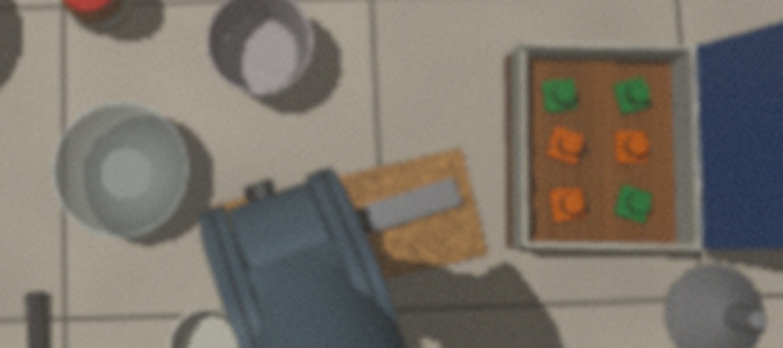

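View pics/k_side.png

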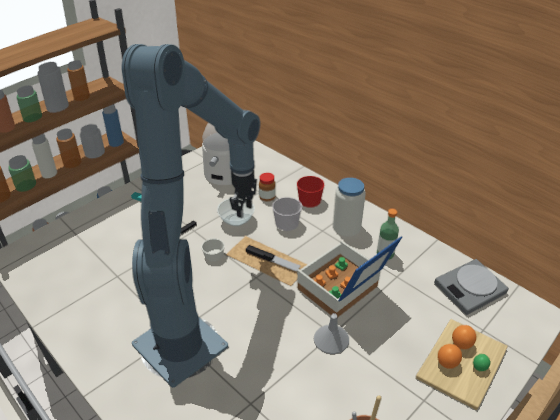

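The blade is back flat on the mat. Now I'll measure the plug tops and the bowl and cup rims.

```bash
cat > obj.py <<'E'
from h import *
def circ(im,guess,z,rad):
    # rim circle by Hough near guess pixel
    x,y=map(int,guess); w=38
    g=cv2.cvtColor(im,cv2.COLOR_RGB2GRAY)[y-w:y+w,x-w:x+w]; g=cv2.resize(g,None,fx=4,fy=4,interpolation=cv2.INTER_CUBIC); g=cv2.GaussianBlur(g,(0,0),2)
    o=np.array(camera_params('top')['origin']); P=onz('top',[guess],z)[0]
    q=proj('top',[P+[rad,0,0],P-[rad,0,0],P+[0,rad,0],P-[0,rad,0]]); rp=(np.linalg.norm(q[0]-q[1])+np.linalg.norm(q[2]-q[3]))/4*4
    c=cv2.HoughCircles(g,cv2.HOUGH_GRADIENT,1,10,param1=60,param2=8,minRadius=int(rp-3),maxRadius=int(rp+3))
    if c is None: return None
    c=c[0]; best=c[0]
    px=best[:2]/4-0.375+[x-w,y-w]
    return px,best[2]/4,rp/4,onz('top',[px],z)[0],c[:3]
def stoppers(tag):
    im,d=load(tag,'top'); hsv=cv2.cvtColor(im,cv2.COLOR_RGB2HSV)
    out=[]
    for nm,lo,hi in(('orange',(5,150,60),(22,255,255)),('green',(40,90,25),(90,255,255))):
        m=cv2.inRange(hsv,lo,hi); m[:195]=0;m[270:]=0;m[:,:365]=0;m[:,432:]=0
        n,l,stt,c=cv2.connectedComponentsWithStats(m)
        for i in range(1,n):
            if stt[i,4]>25:
                pc,uv=cloud('top',d,l==i); k=pc[:,2]>0.057
                out.append((nm,c[i].round(1),onz('top',[c[i]],.05)[0][:2].round(4),pc[k].mean(0).round(4) if k.sum() else None,k.sum()))
    return out
E
python3 - <<'E'
from obj import *
im,d=load('k','top')
for s in stoppers('k'): print(s)
ov=im.copy()
for nm,g,z,r in(('bowl',(232,239),.06,.072),('cup',(280,195),.085,.056)):
    for t in('a','i','k'):
        c=circ(load(t,'top')[0],g,z,r); print(nm,t,c[0],c[1],c[2],c[3])
    q=proj('top',c[3]+np.array([[r*np.cos(a),r*np.sin(a),0] for a in np.linspace(0,6.28,40)]))
    cv2.polylines(ov,[q.astype(int)],True,(255,0,0),1)
    pc,uv=cloud('top',d,np.hypot(*(np.indices(d.shape)[::-1]-np.array(g)[:,None,None]))<32)
    k=pc[:,2]>z-.012
    print('depth rim',k.sum(),pc[k].mean(0),pc[k].min(0),pc[k].max(0))
save('k_ov',cv2.resize(ov[160:300,180:330],None,fx=4,fy=4,interpolation=cv2.INTER_CUBIC))
E
```

```text
('orange', array([384.5, 229.5]), array([ 0.5295, -0.1468]), array([ 0.5296, -0.1477,  0.0676]), np.int64(48))
('orange', array([407. , 230.1]), array([ 0.5255, -0.2164]), array([ 0.5258, -0.2173,  0.0667]), np.int64(43))
('orange', array([385.1, 249.9]), array([ 0.4673, -0.1445]), array([ 0.4669, -0.1459,  0.0679]), np.int64(46))
('green', array([382.5, 212.5]), array([ 0.5822, -0.1443]), array([ 0.5839, -0.1447,  0.0674]), np.int64(43))
('green', array([407.5, 212.4]), array([ 0.5803, -0.2222]), array([ 0.5817, -0.2236,  0.0673]), np.int64(38))
('green', array([407.9, 249.9]), array([ 0.4652, -0.2146]), array([ 0.4655, -0.214 ,  0.0672]), np.int64(50))Traceback (most recent call last):
  File "<stdin>", line 7, in <module>
TypeError: 'NoneType' object is not subscriptable
```

```bash
sed -i 's/param1=60,param2=8/param1=25,param2=5/; s/rp-3/rp-6/; s/rp+3/rp+6/' obj.py; python3 - <<'E'
from obj import *
im,d=load('k','top')
ov=im.copy()
for nm,g,z,r in(('bowl',(232,239),.06,.072),('cup',(280,195),.085,.056)):
    for t in('a','i','k'):
        c=circ(load(t,'top')[0],g,z,r); print(nm,t,None if c is None else (c[0],c[1],c[2],c[3]))
    if c is not None:
        q=proj('top',c[3]+np.array([[r*np.cos(a),r*np.sin(a),0] for a in np.linspace(0,6.28,40)]))
        cv2.polylines(ov,[q.astype(int)],True,(255,0,0),1)
    for n in('top','side'):
        dd=load('i',n)[1]; pc,uv=cloud(n,dd,np.ones(d.shape,bool)); P=onz('top',[g],z)[0]
        k=(np.hypot(*(pc[:,:2]-P[:2]).T)<.095)&(pc[:,2]>.008)&(pc[:,2]<z+.01)
        e=cv2.minEnclosingCircle((pc[k][pc[k][:,2]>z-.02][:,:2]*1000).astype(np.float32)); print(n,k.sum(),pc[k].mean(0),e)
save('k_ov',cv2.resize(ov[160:300,180:330],None,fx=4,fy=4,interpolation=cv2.INTER_CUBIC))
E
```

```text
bowl a (array([231.5 , 238.25]), np.float32(22.825), np.float64(23.81644526825704), array([0.51620896, 0.31923191, 0.06      ]))
bowl i (array([231.75, 238.25]), np.float32(23.1), np.float64(23.81644526825704), array([0.51618745, 0.31847563, 0.06      ]))
bowl k (array([231.75, 238.25]), np.float32(23.125), np.float64(23.81644526825704), array([0.51618745, 0.31847563, 0.06      ]))
top 1479 [0.52086694 0.32530988 0.03298443] ((518.611328125, 320.8451843261719), 71.90679168701172)
side 590 [0.52059883 0.33672626 0.03577973] ((522.4619750976562, 315.2332763671875), 80.12870025634766)
cup a (array([278.75, 193.5 ]), np.float32(17.275), np.float64(18.545325704179447), array([0.64414348, 0.17275897, 0.085     ]))
cup i (array([290., 202.]), np.float32(17.125), np.float64(18.545325704179447), array([0.61729117, 0.1399785 , 0.085     ]))
cup k (array([279.  , 193.75]), np.float32(17.325), np.float64(18.545325704179447), array([0.64335821, 0.17203351, 0.085     ]))
top 561 [0.66285399 0.17174012 0.05273487] ((645.5174560546875, 171.34742736816406), 55.761985778808594)
side 609 [0.65586434 0.17608118 0.0533085 ] ((644.255615234375, 173.01797485351562), 66.20120239257812)
```

View pics/k_ov.png

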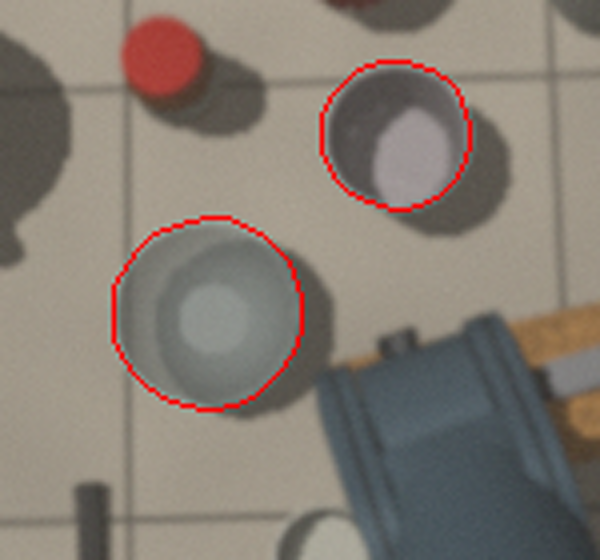

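I have the plug tops, and the red circles sit on both rims: bowl (0.518, 0.320), cup (0.645, 0.172). I'll go to the first green stopper at (0.584, -0.145), with the jaws along the caddy's x.

Request:
{"name": "step_arm", "arguments": {"claw": [0.48, 0.48, 0.48, 0.48, 0.48], "slide": [[18, -33, 0], [36, -66, 0], [54, -99, 0], [72, -132, 0], [90, -165, 0]], "delta_rot": [[0, 0, 8], [0, 0, 16], [0, 0, 24], [0, 0, 32], [0, 0, 40]]}}

```text
time_s: 12.3
tool_pos: [0.5119, -0.014, 0.2596]
eef_rot: [-0.909, -3.007, 0.001]
contact_force: [0.6, -0.2, 0.3]
width: 0.0412
```

Request:
{"name": "step_arm", "arguments": {"claw": [0.48, 0.48, 0.48, 0.48, 0.48], "slide": [[18, -33, -12], [36, -66, -24], [54, -99, -36], [74, -136, -48], [74, -136, -60]], "delta_rot": [[0, 0, 8], [0, 0, 16], [0, 0, 24], [0, 0, 31.5], [0, 0, 31.5]]}}

```text
time_s: 12.8
tool_pos: [0.5862, -0.156, 0.1994]
eef_rot: [0.075, 3.139, -0.008]
contact_force: [-1.8, -0.5, 0.2]
width: 0.0411
```

```bash
cat > st.py <<'E'
from h import *
st=sense(); M=R.from_rotvec(st['eef_rot']).as_matrix(); print(st['time_s'],(st['tool_pos']*1000).round(1),'w',round(st['width'],4),'F',st['contact_force'].round(1),'yaw_y',np.degrees(np.arctan2(M[1,1],M[0,1])).round(1),'tilt',M[:2,2].round(3),'q',st['q'].round(2))
E
python3 st.py
```

```text
12.8 [ 586.2 -156.   199.4] w 0.0411 F [-1.8 -0.5  0.2] yaw_y 87.3 tilt [ 0.002 -0.005] q [ 0.04  0.59  0.2   1.75 -0.15  0.81  1.83]
```

Request:
{"name": "step_arm", "arguments": {"claw": [0.48, 0.48, 0.48, 0.48], "slide": [[0, 0, 0], [0, 0, -20], [0, 0, -40], [0, 0, -40]], "delta_rot": [[0, 0, 0], [0, 0, 0], [0, 0, 0], [0, 0, 0]]}}

```text
time_s: 13.2
tool_pos: [0.5835, -0.1459, 0.1579]
eef_rot: [-0.065, -3.136, -0.002]
contact_force: [-0.2, 0.5, 0.4]
width: 0.0412
```

```bash
python3 st.py
```

```text
13.2 [ 583.5 -145.9  157.9] w 0.0412 F [-0.2  0.5  0.4] yaw_y 87.6 tilt [-0.005  0.001] q [ 0.04  0.65  0.18  1.77 -0.16  0.74  1.83]
```

Request:
{"name": "step_arm", "arguments": {"claw": [0.48, 0.48, 0.48, 0.2, 0.1], "slide": [[0, 0, -18], [0, 0, -35], [0, 0, -35], [0, 0, -35], [0, 0, -35]], "delta_rot": [[0, 0, 0], [0, 0, 0], [0, 0, 0], [0, 0, 0], [0, 0, 0]], "squeeze": 40}}

```text
time_s: 13.7
tool_pos: [0.5859, -0.1476, 0.1259]
eef_rot: [0.067, 3.14, -0.0]
contact_force: [1.3, 0.6, -0.1]
width: 0.02
```

Request:
{"name": "step_arm", "arguments": {"claw": [0.1, 0.1, 0.1], "slide": [[0, 0, 0], [0, 0, 0], [0, 0, 0]], "delta_rot": [[0, 0, 0], [0, 0, 0], [0, 0, 0]]}}

```text
time_s: 14.0
tool_pos: [0.5859, -0.1477, 0.1257]
eef_rot: [0.067, 3.14, -0.0]
contact_force: [-1.2, -0.1, 6.0]
width: 0.0201
```

Request:
{"name": "step_arm", "arguments": {"claw": [0.1, 0.1, 0.1, 0.1, 0.1], "slide": [[0, 0, 20], [0, 0, 60], [0, 0, 100], [0, 10, 130], [0, 50, 130]], "delta_rot": [[0, 0, 0], [0, 0, 0], [0, 0, 0], [0, 0, 0], [0, 0, 0]], "squeeze": 60}}

```text
time_s: 14.5
tool_pos: [0.5874, -0.1031, 0.2599]
eef_rot: [0.079, 3.132, -0.007]
contact_force: [1.8, -0.2, 0.5]
width: 0.0194
```

```bash
cat > rim.py <<'E'
import sys; from obj import *
# usage rim.py tag : snapshot top, report rims and st
tag=sys.argv[1]; snap(tag,('top',))
im,d=load(tag,'top'); pc,uv=cloud('top',d,np.ones(d.shape,bool))
for nm,P,z,r in(('bowl',(.5175,.320),.06,.072),('cup',(.6445,.172),.085,.056)):
    k=(np.hypot(*(pc[:,:2]-P).T)<r+.05)&(abs(pc[:,2]-z)<.012)
    if k.sum()<10: print(nm,'few',k.sum()); continue
    e=cv2.minEnclosingCircle((pc[k][:,:2]*1000).astype(np.float32)); 
    c=circ(im,proj('top',[[e[0][0]/1e3,e[0][1]/1e3,z]])[0],z,r)
    print(nm,'depth',np.round(e[0],1),round(e[1],1),'hough',None if c is None else (c[3][:2]*1000).round(1))
exec(open('st.py').read())
E
python3 rim.py m1
```

```text
bowl depth [518.6 321.2] 71.9 hough [515.5 319.2]
cup depth [645.  171.3] 55.7 hough [641.  171.4]
14.55 [587.  -90.5 257.2] w 0.0196 F [ 0.2  7.3 -1.7] yaw_y 87.8 tilt [0.004 0.004] q [-0.07  0.5   0.2   1.75 -0.13  0.91  1.72]
```

View pics/m1_top.png

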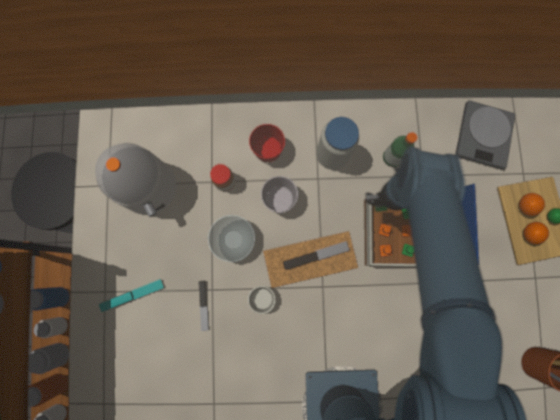

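Request:
{"name": "step_arm", "arguments": {"claw": [0.1, 0.1, 0.1, 0.1, 0.1], "slide": [[15, 48, 0], [30, 96, 0], [45, 144, 0], [58, 190, 0], [66, 230, 0]], "delta_rot": [[0, 0, 0], [0, 0, 0], [0, 0, 0], [0, 0, 0], [0, 0, 0]]}}

```text
time_s: 15.05
tool_pos: [0.6515, 0.1359, 0.2544]
eef_rot: [-0.063, -3.14, -0.001]
contact_force: [0.6, 0.0, -0.5]
width: 0.0195
```

Request:
{"name": "step_arm", "arguments": {"claw": [0.1, 0.1, 0.1, 0.1, 0.1], "slide": [[6, 40, 0], [6, 40, -30], [6, 40, -70], [6, 40, -100], [6, 40, -100]], "delta_rot": [[0, 0, 0], [0, 0, 0], [0, 0, 0], [0, 0, 0], [0, 0, 0]]}}

```text
time_s: 15.55
tool_pos: [0.6539, 0.1719, 0.1497]
eef_rot: [-0.066, -3.132, 0.004]
contact_force: [-1.6, -0.4, -0.6]
width: 0.0198
```

```bash
python3 - <<'E'
from h import *
s=snap('n'); exec(open('st.py').read())
im=s['top'][0]; a=cv2.resize(im[150:250,210:370],None,fx=3.5,fy=3.5,interpolation=cv2.INTER_CUBIC)
im=s['side'][0]; b=cv2.resize(im[130:260,200:360],None,fx=3.5,fy=3.5,interpolation=cv2.INTER_CUBIC)
save('n_c',cv2.resize(np.vstack([a,b]),None,fx=.73,fy=.73))
E
```

```text
15.65 [657.3 172.4 155. ] w 0.0193 F [ 0.4  0.1 -0.4] yaw_y 87.6 tilt [-0.001 -0.   ] q [-0.42  0.76  0.15  1.55 -0.14  0.84  1.31]
```

View pics/n_c.png

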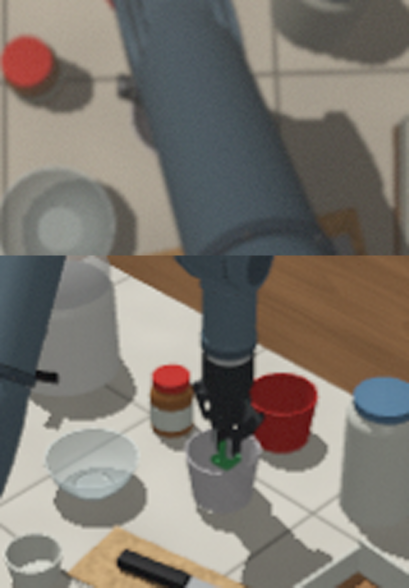

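The green stopper hangs inside the cup mouth. I'll lower it a bit and release.

Request:
{"name": "step_arm", "arguments": {"claw": [0.1, 0.1, 0.4, 0.4, 0.4], "slide": [[0, 0, -12], [0, 0, -18], [0, 0, -18], [0, 0, -18], [0, 0, -18]], "delta_rot": [[0, 0, 0], [0, 0, 0], [0, 0, 0], [0, 0, 0], [0, 0, 0]]}}

```text
time_s: 16.15
tool_pos: [0.6578, 0.1725, 0.1375]
eef_rot: [0.067, 3.14, 0.001]
contact_force: [0.1, -0.9, 0.1]
width: 0.0346
```

Request:
{"name": "step_arm", "arguments": {"claw": [0.4, 0.45, 0.45, 0.45, 0.45], "slide": [[0, 0, 40], [0, 0, 80], [0, 0, 120], [-15, -45, 120], [-30, -90, 120]], "delta_rot": [[0, 0, 0], [0, 0, 0], [0, 0, 0], [0, 0, 0], [0, 0, 0]]}}

```text
time_s: 16.65
tool_pos: [0.6281, 0.083, 0.2591]
eef_rot: [0.061, 3.137, 0.002]
contact_force: [0.5, -1.3, -1.2]
width: 0.0387
```

```bash
python3 st.py
```

```text
16.65 [628.1  83.  259.1] w 0.0387 F [ 0.5 -1.3 -1.2] yaw_y 87.8 tilt [0.004 0.001] q [-0.33  0.56  0.18  1.64 -0.12  0.95  1.42]
```

Request:
{"name": "step_arm", "arguments": {"claw": [0.48, 0.48, 0.48, 0.48, 0.48], "slide": [[-7, -48, 0], [-14, -96, 0], [-22, -144, 0], [-30, -192, 0], [-38, -240, -20]], "delta_rot": [[0, 0, 0], [0, 0, 0], [0, 0, 0], [0, 0, 0], [0, 0, 0]]}}

```text
time_s: 17.15
tool_pos: [0.591, -0.158, 0.2407]
eef_rot: [0.068, 3.135, -0.002]
contact_force: [0.6, -0.4, -0.1]
width: 0.0409
```

Request:
{"name": "step_arm", "arguments": {"claw": [0.48, 0.48, 0.48, 0.48, 0.48], "slide": [[-7, -40, -20], [-8, -66, -40], [-8, -66, -70], [-8, -66, -80], [-8, -66, -80]], "delta_rot": [[0, 0, 0], [0, 0, 0], [0, 0, 0], [0, 0, 0], [0, 0, 0]]}}

```text
time_s: 17.65
tool_pos: [0.5812, -0.22, 0.1567]
eef_rot: [-0.065, -3.138, -0.002]
contact_force: [0.1, 0.5, -0.4]
width: 0.041
```

```bash
python3 - <<'E'
from h import *
s=snap('p'); exec(open('st.py').read())
im=s['top'][0]; a=cv2.resize(im[170:290,210:450],None,fx=3,fy=3,interpolation=cv2.INTER_CUBIC)
im=s['side'][0]; b=cv2.resize(im[210:330,190:430],None,fx=3,fy=3,interpolation=cv2.INTER_CUBIC)
save('p_c',cv2.resize(np.vstack([a,b]),None,fx=.8,fy=.8))
E
```

```text
17.75 [ 582.7 -220.3  159. ] w 0.0412 F [-0.  -0.4 -0.4] yaw_y 87.7 tilt [0.001 0.   ] q [ 0.16  0.68  0.19  1.72 -0.17  0.76  1.96]
```

View pics/p_c.png

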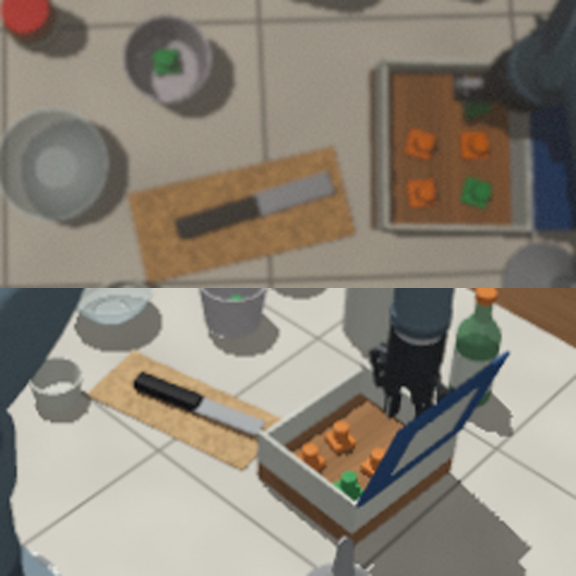

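The first green stopper is in the cup at crop (166,62). Next I grip the second green one.

Request:
{"name": "step_arm", "arguments": {"claw": [0.48, 0.48, 0.48, 0.2, 0.1], "slide": [[-1, -4, -18], [-1, -4, -34], [-1, -4, -34], [-1, -4, -34], [-1, -4, -34]], "delta_rot": [[0, 0, 0], [0, 0, 0], [0, 0, 0], [0, 0, 0], [0, 0, 0]]}}

```text
time_s: 18.25
tool_pos: [0.5815, -0.225, 0.1249]
eef_rot: [0.066, 3.139, -0.0]
contact_force: [0.2, -0.4, -0.7]
width: 0.0193
```

Request:
{"name": "step_arm", "arguments": {"claw": [0.1, 0.1, 0.1, 0.1, 0.1], "slide": [[0, 0, 0], [0, 0, 0], [0, 0, 30], [0, 0, 80], [0, 0, 130]], "delta_rot": [[0, 0, 0], [0, 0, 0], [0, 0, 0], [0, 0, 0], [0, 0, 0]]}}

```text
time_s: 18.75
tool_pos: [0.5801, -0.2251, 0.2548]
eef_rot: [-0.067, -3.139, -0.0]
contact_force: [1.3, -0.1, -0.0]
width: 0.0195
```

```bash
python3 rim.py q
```

```text
bowl depth [518.6 321.5] 71.9 hough [517.  320.7]
cup depth [645.2 171.5] 55.8 hough [644.1 169.8]
18.8 [ 584.1 -227.   264.4] w 0.0196 F [ 2.6 -1.6  5.9] yaw_y 87.5 tilt [ 0.012 -0.004] q [ 0.14  0.54  0.22  1.66 -0.14  0.95  1.94]
```

Request:
{"name": "step_arm", "arguments": {"claw": [0.1, 0.1, 0.1, 0.1, 0.1], "slide": [[6, 48, 0], [12, 96, 0], [18, 144, 0], [24, 192, 0], [30, 240, 0]], "delta_rot": [[0, 0, 0], [0, 0, 0], [0, 0, 0], [0, 0, 0], [0, 0, 0]]}}

```text
time_s: 19.3
tool_pos: [0.6108, 0.0166, 0.254]
eef_rot: [0.067, 3.14, -0.0]
contact_force: [0.8, -0.5, 0.3]
width: 0.0195
```

Request:
{"name": "step_arm", "arguments": {"claw": [0.1, 0.1, 0.1, 0.1, 0.1], "slide": [[6, 48, 0], [12, 96, 0], [18, 140, 0], [20, 157, 0], [20, 157, -20]], "delta_rot": [[0, 0, 0], [0, 0, 0], [0, 0, 0], [0, 0, 0], [0, 0, 0]]}}

```text
time_s: 19.8
tool_pos: [0.632, 0.1769, 0.2359]
eef_rot: [0.058, 3.136, 0.006]
contact_force: [0.4, -0.3, -1.1]
width: 0.0197
```

```bash
python3 st.py
```

```text
19.8 [632.  176.9 235.9] w 0.0197 F [ 0.4 -0.3 -1.1] yaw_y 87.9 tilt [0.005 0.004] q [-0.45  0.62  0.16  1.59 -0.12  0.94  1.29]
```

Request:
{"name": "step_arm", "arguments": {"claw": [0.1, 0.1, 0.1, 0.1, 0.1], "slide": [[0, -1, -40], [0, -2, -70], [0, -2, -85], [0, -2, -93], [0, -2, -93]], "delta_rot": [[0, 0, 0], [0, 0, 0], [0, 0, 0], [0, 0, 0], [0, 0, 0]]}}

```text
time_s: 20.3
tool_pos: [0.6309, 0.1695, 0.1406]
eef_rot: [-0.067, -3.14, 0.0]
contact_force: [-0.8, -0.1, 0.0]
width: 0.0195
```

Request:
{"name": "step_arm", "arguments": {"claw": [0.4, 0.4, 0.4, 0.4, 0.45], "slide": [[0, 0, 0], [0, 0, 0], [0, 0, 0], [0, 0, 40], [0, 0, 85]], "delta_rot": [[0, 0, 0], [0, 0, 0], [0, 0, 0], [0, 0, 0], [0, 0, 0]]}}

```text
time_s: 20.8
tool_pos: [0.6298, 0.1697, 0.2258]
eef_rot: [-0.066, -3.138, 0.002]
contact_force: [1.9, 0.7, 0.5]
width: 0.0387
```

Request:
{"name": "step_arm", "arguments": {"claw": [0.48, 0.48, 0.48, 0.48, 0.48], "slide": [[0, -20, 30], [-15, -68, 30], [-30, -116, 30], [-45, -164, 30], [-60, -212, 30]], "delta_rot": [[0, 0, 0], [0, 0, 0], [0, 0, 0], [0, 0, 0], [0, 0, 0]]}}

```text
time_s: 21.3
tool_pos: [0.5706, -0.0428, 0.2568]
eef_rot: [0.066, 3.139, 0.0]
contact_force: [0.9, -0.7, 0.7]
width: 0.041
```

```bash
python3 rim.py r; python3 - <<'E'
from obj import *
for s in stoppers('r'): print(s)
im,_=load('r','top');save('r_c',cv2.resize(im[170:290,210:450],None,fx=3,fy=3,interpolation=cv2.INTER_CUBIC))
E
```

```text
bowl depth [518.6 321.4] 71.9 hough [516.9 318.5]
cup depth [644.6 171.2] 55.8 hough [643.4 172. ]
21.35 [567.6 -53.7 256.9] w 0.0413 F [-2.5 -8.4  0.2] yaw_y 86.9 tilt [-0.001 -0.006] q [-0.15  0.46  0.21  1.81 -0.11  0.89  1.63]
('orange', array([380.5, 250.8]), array([ 0.4651, -0.1303]), None, np.int64(0))
```

View pics/r_c.png

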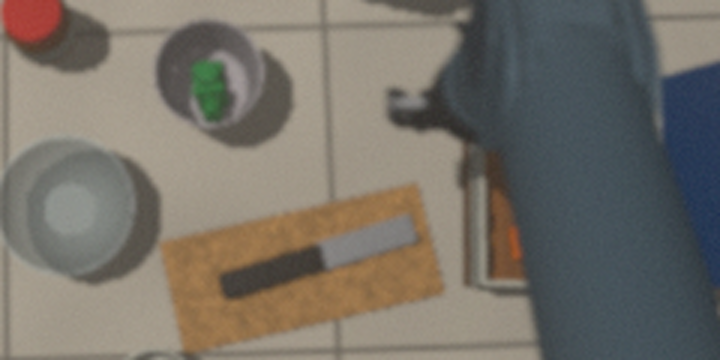

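```bash
python3 - <<'E'
from h import *
print(onz('top',[[436,288]],0.02), onz('top',[[449,289]],0.115),onz('top',[[341,133]],.2))
E
```

```text
[[ 0.3457367  -0.30451193  0.02      ]] [[ 0.34714942 -0.30418925  0.115     ]] [[ 0.78644156 -0.00416039  0.2       ]]
```

Request:
{"name": "step_arm", "arguments": {"claw": [0.48, 0.48, 0.48, 0.48, 0.48], "slide": [[-25, -42, 0], [-50, -84, 0], [-75, -126, 0], [-105, -173, 0], [-105, -173, -20]], "delta_rot": [[0, 0, 0], [0, 0, 0], [0, 0, 0], [0, 0, 0], [0, 0, 0]]}}

```text
time_s: 21.85
tool_pos: [0.4639, -0.2209, 0.2385]
eef_rot: [0.082, 3.136, -0.007]
contact_force: [0.7, 0.3, -0.7]
width: 0.041
```

Request:
{"name": "step_arm", "arguments": {"claw": [0.48, 0.48, 0.48, 0.48, 0.48], "slide": [[0, 0, -20], [0, 0, -50], [0, 0, -75], [0, 0, -80], [0, 0, -80]], "delta_rot": [[0, 0, 0], [0, 0, 0], [0, 0, 0], [0, 0, 0], [0, 0, 0]]}}

```text
time_s: 22.35
tool_pos: [0.4662, -0.214, 0.1559]
eef_rot: [-0.067, -3.14, -0.0]
contact_force: [-0.0, 0.5, 0.8]
width: 0.0408
```

```bash
python3 st.py
```

```text
22.35 [ 466.2 -214.   155.9] w 0.0408 F [-0.   0.5  0.8] yaw_y 87.6 tilt [-0.001  0.   ] q [ 0.18  0.54  0.2   2.01 -0.18  0.61  2.04]
```

Request:
{"name": "step_arm", "arguments": {"claw": [0.48, 0.48, 0.48, 0.2, 0.1], "slide": [[0, -1, -18], [0, -1, -32], [0, -1, -32], [0, -1, -32], [0, -1, -32]], "delta_rot": [[0, 0, 0], [0, 0, 0], [0, 0, 0], [0, 0, 0], [0, 0, 0]]}}

```text
time_s: 22.85
tool_pos: [0.4666, -0.2153, 0.1249]
eef_rot: [0.067, 3.14, -0.0]
contact_force: [0.6, -0.2, -0.2]
width: 0.0196
```

Request:
{"name": "step_arm", "arguments": {"claw": [0.1, 0.1, 0.1, 0.1, 0.1], "slide": [[0, 0, 0], [0, 0, 0], [0, 0, 30], [0, 0, 80], [0, 0, 130]], "delta_rot": [[0, 0, 0], [0, 0, 0], [0, 0, 0], [0, 0, 0], [0, 0, 0]]}}

```text
time_s: 23.35
tool_pos: [0.4656, -0.2149, 0.2554]
eef_rot: [-0.067, -3.14, -0.0]
contact_force: [2.6, -0.0, -0.6]
width: 0.0193
```

```bash
python3 rim.py s
```

```text
bowl depth [518.5 320.8] 71.7 hough [515.5 319.2]
cup depth [645.6 171.7] 56.1 hough [641.8 169.8]
23.4 [ 469.3 -216.9  263.4] w 0.0192 F [ 2.5 -1.9  4.8] yaw_y 87.5 tilt [ 0.011 -0.004] q [ 0.14  0.36  0.26  1.95 -0.12  0.84  1.99]
```

Request:
{"name": "step_arm", "arguments": {"claw": [0.1, 0.1, 0.1, 0.1, 0.1], "slide": [[22, 42, 0], [44, 84, 0], [66, 126, 0], [88, 168, 0], [110, 210, 0]], "delta_rot": [[0, 0, 0], [0, 0, 0], [0, 0, 0], [0, 0, 0], [0, 0, 0]]}}

```text
time_s: 23.9
tool_pos: [0.5769, -0.0032, 0.2544]
eef_rot: [0.067, 3.14, 0.0]
contact_force: [0.4, 0.5, -0.5]
width: 0.0195
```

Request:
{"name": "step_arm", "arguments": {"claw": [0.1, 0.1, 0.1, 0.1, 0.1], "slide": [[22, 42, 0], [44, 84, 0], [66, 126, 0], [84, 168, 0], [88, 177, 0]], "delta_rot": [[0, 0, 0], [0, 0, 0], [0, 0, 0], [0, 0, 0], [0, 0, 0]]}}

```text
time_s: 24.4
tool_pos: [0.6645, 0.1797, 0.2537]
eef_rot: [0.055, 3.14, 0.007]
contact_force: [-1.0, 1.0, 0.1]
width: 0.0201
```

Request:
{"name": "step_arm", "arguments": {"claw": [0.1, 0.1, 0.1, 0.1, 0.1], "slide": [[0, 0, -30], [0, 0, -70], [0, 0, -95], [0, 0, -110], [0, 0, -110]], "delta_rot": [[0, 0, 0], [0, 0, 0], [0, 0, 0], [0, 0, 0], [0, 0, 0]]}}

```text
time_s: 24.9
tool_pos: [0.6629, 0.1713, 0.1419]
eef_rot: [-0.067, -3.137, 0.002]
contact_force: [-0.9, 1.3, 0.0]
width: 0.0197
```

```bash
python3 st.py
```

```text
24.9 [662.9 171.3 141.9] w 0.0197 F [-0.9  1.3  0. ] yaw_y 87.5 tilt [-0.004 -0.001] q [-0.42  0.79  0.15  1.54 -0.14  0.83  1.32]
```

Request:
{"name": "step_arm", "arguments": {"claw": [0.4, 0.4, 0.4, 0.4, 0.45], "slide": [[0, 0, 0], [0, 0, 0], [0, 0, 0], [0, 0, 40], [0, 0, 85]], "delta_rot": [[0, 0, 0], [0, 0, 0], [0, 0, 0], [0, 0, 0], [0, 0, 0]]}}

```text
time_s: 25.4
tool_pos: [0.6632, 0.1718, 0.229]
eef_rot: [-0.066, -3.138, 0.001]
contact_force: [1.7, 0.0, -0.0]
width: 0.0384
```

Request:
{"name": "step_arm", "arguments": {"claw": [0.48, 0.48, 0.48, 0.48, 0.48], "slide": [[-10, -20, 28], [-30, -65, 28], [-55, -105, 28], [-80, -145, 28], [-105, -185, 28]], "delta_rot": [[0, 0, 0], [0, 0, 0], [0, 0, 0], [0, 0, 0], [0, 0, 0]]}}

```text
time_s: 25.9
tool_pos: [0.5584, -0.0146, 0.2581]
eef_rot: [0.067, 3.139, 0.0]
contact_force: [0.3, -1.4, -0.2]
width: 0.0409
```

```bash
python3 rim.py t; python3 - <<'E'
from obj import *
im,_=load('t','top');save('t_c',cv2.resize(im[170:290,210:450],None,fx=3,fy=3,interpolation=cv2.INTER_CUBIC))
E
```

```text
bowl depth [518.6 320.9] 71.8 hough [516.9 317.7]
cup depth [645.1 171.4] 55.8 hough [642.6 172.1]
25.95 [554.  -23.4 257.7] w 0.0411 F [-5.6 -7.1 -0.9] yaw_y 87.0 tilt [-0.003 -0.005] q [-0.2   0.44  0.21  1.85 -0.11  0.87  1.57]
```

View pics/t_c.png

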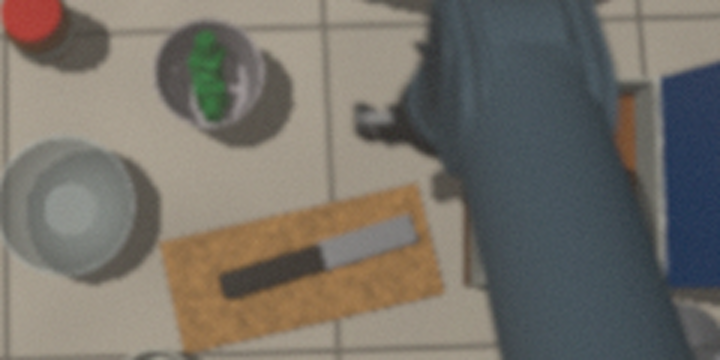

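All three greens are in the cup. Now the first orange one at (0.530, -0.148).

Request:
{"name": "step_arm", "arguments": {"claw": [0.48, 0.48, 0.48, 0.48, 0.48], "slide": [[-10, -45, 0], [-20, -90, 0], [-28, -135, -20], [-28, -135, -60], [-28, -135, -100]], "delta_rot": [[0, 0, 0], [0, 0, 0], [0, 0, 0], [0, 0, 0], [0, 0, 0]]}}

```text
time_s: 26.45
tool_pos: [0.5321, -0.1503, 0.1575]
eef_rot: [0.072, 3.136, -0.002]
contact_force: [0.8, 0.8, 0.1]
width: 0.0411
```

Request:
{"name": "step_arm", "arguments": {"claw": [0.48, 0.48], "slide": [[0, 0, 0], [0, 0, 0]], "delta_rot": [[0, 0, 0], [0, 0, 0]]}}

```text
time_s: 26.65
tool_pos: [0.5316, -0.1479, 0.1578]
eef_rot: [0.066, 3.141, 0.0]
contact_force: [0.7, 0.1, -0.2]
width: 0.0412
```

```bash
python3 st.py
```

```text
26.65 [ 531.6 -147.9  157.8] w 0.0412 F [ 0.7  0.1 -0.2] yaw_y 87.6 tilt [0. 0.] q [ 0.04  0.58  0.19  1.91 -0.17  0.66  1.87]
```

Request:
{"name": "step_arm", "arguments": {"claw": [0.48, 0.48, 0.48, 0.2, 0.1], "slide": [[-1, -1, -18], [-1, -1, -34], [-1, -1, -34], [-1, -1, -34], [-1, -1, -34]], "delta_rot": [[0, 0, 0], [0, 0, 0], [0, 0, 0], [0, 0, 0], [0, 0, 0]]}}

```text
time_s: 27.15
tool_pos: [0.5316, -0.1492, 0.1253]
eef_rot: [0.066, 3.138, -0.0]
contact_force: [-1.2, 0.4, 6.9]
width: 0.0194
```

Request:
{"name": "step_arm", "arguments": {"claw": [0.1, 0.1, 0.1, 0.1, 0.1], "slide": [[0, 0, 0], [0, 0, 0], [0, 0, 30], [0, 0, 80], [0, 0, 130]], "delta_rot": [[0, 0, 0], [0, 0, 0], [0, 0, 0], [0, 0, 0], [0, 0, 0]]}}

```text
time_s: 27.65
tool_pos: [0.5301, -0.149, 0.2556]
eef_rot: [0.067, 3.14, -0.0]
contact_force: [1.9, -0.1, 0.7]
width: 0.0194
```

```bash
python3 rim.py u
```

```text
bowl depth [518.5 321. ] 71.7 hough [514.7 320. ]
cup depth [645.3 171.5] 55.8 hough [643.4 172.8]
27.7 [ 534.  -150.5  264.1] w 0.0197 F [ 3.8 -0.7  5. ] yaw_y 87.5 tilt [ 0.013 -0.002] q [ 0.01  0.42  0.24  1.85 -0.13  0.87  1.83]
```

Request:
{"name": "step_arm", "arguments": {"claw": [0.1, 0.1, 0.1, 0.1, 0.1], "slide": [[0, 47, 0], [0, 94, 0], [0, 141, 0], [0, 188, 0], [0, 235, 0]], "delta_rot": [[0, 0, 0], [0, 0, 0], [0, 0, 0], [0, 0, 0], [0, 0, 0]]}}

```text
time_s: 28.2
tool_pos: [0.5304, 0.0879, 0.2547]
eef_rot: [0.067, 3.138, 0.001]
contact_force: [1.3, -0.4, -0.1]
width: 0.0194
```

Request:
{"name": "step_arm", "arguments": {"claw": [0.1, 0.1, 0.1, 0.1, 0.1], "slide": [[0, 47, 0], [0, 94, 0], [0, 141, 0], [0, 188, 0], [0, 234, 0]], "delta_rot": [[0, 0, 0], [0, 0, 0], [0, 0, 0], [0, 0, 0], [0, 0, 0]]}}

```text
time_s: 28.7
tool_pos: [0.5302, 0.3222, 0.2548]
eef_rot: [0.066, 3.139, 0.002]
contact_force: [0.5, -0.2, -0.3]
width: 0.0194
```

Request:
{"name": "step_arm", "arguments": {"claw": [0.1, 0.1, 0.1, 0.1, 0.1], "slide": [[0, 0, -30], [0, 0, -70], [0, 0, -105], [0, 0, -120], [0, 0, -120]], "delta_rot": [[0, 0, 0], [0, 0, 0], [0, 0, 0], [0, 0, 0], [0, 0, 0]]}}

```text
time_s: 29.2
tool_pos: [0.5295, 0.3195, 0.132]
eef_rot: [-0.067, -3.139, 0.003]
contact_force: [0.3, -0.1, -0.7]
width: 0.0195
```

```bash
python3 - <<'E'
from h import *
s=snap('v',('side',)); exec(open('st.py').read())
im=s['side'][0]; save('v_c',cv2.resize(im[130:270,180:340],None,fx=4,fy=4,interpolation=cv2.INTER_CUBIC))
E
```

```text
29.25 [530.5 320.  133.7] w 0.0197 F [ 0.5 -0.1  0.9] yaw_y 87.6 tilt [0. 0.] q [-0.69  0.7   0.11  1.73 -0.11  0.71  1.  ]
```

View pics/v_c.png

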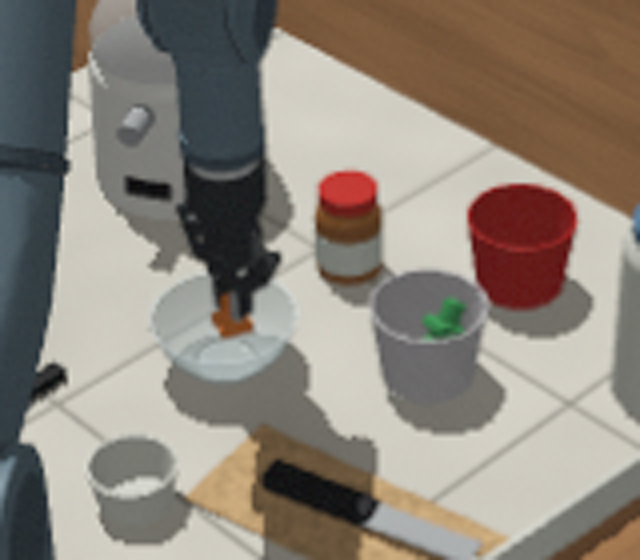

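Request:
{"name": "step_arm", "arguments": {"claw": [0.1, 0.1, 0.38, 0.38, 0.38], "slide": [[0, 0, -8], [0, 0, -12], [0, 0, -12], [0, 0, -12], [0, 0, -12]], "delta_rot": [[0, 0, 0], [0, 0, 0], [0, 0, 0], [0, 0, 0], [0, 0, 0]]}}

```text
time_s: 29.75
tool_pos: [0.5304, 0.3201, 0.1214]
eef_rot: [0.067, 3.14, 0.001]
contact_force: [0.2, 0.2, -0.4]
width: 0.0327
```

Request:
{"name": "step_arm", "arguments": {"claw": [0.38, 0.4, 0.45, 0.45, 0.45], "slide": [[0, 0, 30], [0, 0, 75], [0, 0, 120], [0, -10, 133], [0, -50, 133]], "delta_rot": [[0, 0, 0], [0, 0, 0], [0, 0, 0], [0, 0, 0], [0, 0, 0]]}}

```text
time_s: 30.25
tool_pos: [0.5306, 0.2748, 0.2571]
eef_rot: [0.056, 3.136, 0.01]
contact_force: [0.8, -0.2, -0.9]
width: 0.0385
```

Request:
{"name": "step_arm", "arguments": {"claw": [0.48, 0.48, 0.48, 0.48, 0.48], "slide": [[0, -48, 0], [0, -96, 0], [0, -144, 0], [-1, -192, 0], [-2, -240, 0]], "delta_rot": [[0, 0, 0], [0, 0, 0], [0, 0, 0], [0, 0, 0], [0, 0, 0]]}}

```text
time_s: 30.75
tool_pos: [0.5276, 0.0278, 0.2539]
eef_rot: [0.067, 3.141, -0.0]
contact_force: [0.5, 0.5, -0.0]
width: 0.0409
```

```bash
python3 rim.py w; python3 - <<'E'
from obj import *
im,_=load('w','top');save('w_c',cv2.resize(im[170:290,210:450],None,fx=3,fy=3,interpolation=cv2.INTER_CUBIC))
E
```

```text
bowl depth [518.5 321.5] 71.9 hough [514.7 319.3]
cup depth [645.2 171.3] 55.7 hough [643.4 172.8]
30.8 [527.1  17.6 254. ] w 0.0409 F [-0.9 -8.3  0.3] yaw_y 86.9 tilt [-0.    -0.006] q [-0.28  0.4   0.2   1.92 -0.1   0.84  1.49]
```

View pics/w_c.png

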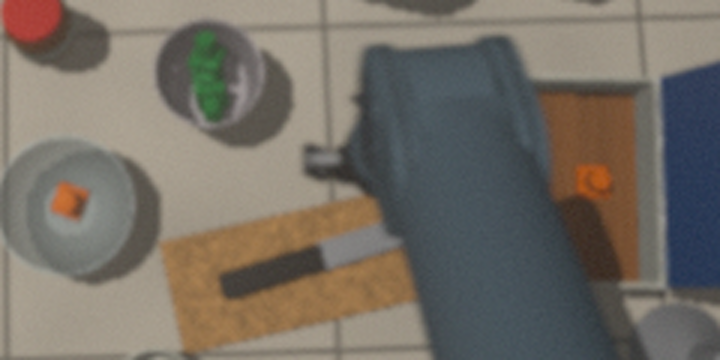

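Request:
{"name": "step_arm", "arguments": {"claw": [0.48, 0.48, 0.48, 0.48, 0.48], "slide": [[-1, -48, 0], [-2, -96, 0], [-3, -144, 0], [-3, -192, 0], [-3, -240, 0]], "delta_rot": [[0, 0, 0], [0, 0, 0], [0, 0, 0], [0, 0, 0], [0, 0, 0]]}}

```text
time_s: 31.3
tool_pos: [0.5247, -0.2119, 0.2538]
eef_rot: [0.067, 3.141, 0.0]
contact_force: [0.9, 1.3, 0.7]
width: 0.041
```

Request:
{"name": "step_arm", "arguments": {"claw": [0.48, 0.48, 0.48, 0.48, 0.48], "slide": [[0, -8, -30], [0, -8, -70], [0, -8, -97], [0, -8, -97], [0, -8, -97]], "delta_rot": [[0, 0, 0], [0, 0, 0], [0, 0, 0], [0, 0, 0], [0, 0, 0]]}}

```text
time_s: 31.8
tool_pos: [0.5252, -0.2181, 0.1572]
eef_rot: [-0.067, -3.14, 0.0]
contact_force: [0.5, 1.1, 0.3]
width: 0.0413
```

```bash
python3 st.py
```

```text
31.8 [ 525.2 -218.1  157.2] w 0.0413 F [0.5 1.1 0.3] yaw_y 87.6 tilt [-0.  0.] q [ 0.16  0.61  0.21  1.87 -0.19  0.69  2.01]
```

Request:
{"name": "step_arm", "arguments": {"claw": [0.48, 0.48, 0.48, 0.2, 0.1], "slide": [[1, 0, -18], [1, 0, -33], [1, 0, -33], [1, 0, -33], [1, 0, -33]], "delta_rot": [[0, 0, 0], [0, 0, 0], [0, 0, 0], [0, 0, 0], [0, 0, 0]]}}

```text
time_s: 32.3
tool_pos: [0.5267, -0.2184, 0.125]
eef_rot: [0.067, 3.139, -0.001]
contact_force: [0.4, 0.8, -0.3]
width: 0.0196
```

Request:
{"name": "step_arm", "arguments": {"claw": [0.1, 0.1, 0.1, 0.1, 0.1], "slide": [[0, 0, 0], [0, 0, 0], [0, 0, 30], [0, 0, 80], [0, 0, 130]], "delta_rot": [[0, 0, 0], [0, 0, 0], [0, 0, 0], [0, 0, 0], [0, 0, 0]]}}

```text
time_s: 32.8
tool_pos: [0.5256, -0.2179, 0.2551]
eef_rot: [-0.067, -3.139, -0.0]
contact_force: [1.5, 0.4, 0.8]
width: 0.0193
```

```bash
python3 rim.py x
```

```text
bowl depth [518.7 321.2] 71.9 hough [514.7 319.3]
cup depth [645.3 171.5] 55.8 hough [643.4 173.5]
32.85 [ 529.4 -219.9  263.9] w 0.0194 F [ 2.8 -2.9  5.6] yaw_y 87.5 tilt [ 0.011 -0.004] q [ 0.12  0.46  0.26  1.8  -0.15  0.89  1.97]
```

Request:
{"name": "step_arm", "arguments": {"claw": [0.1, 0.1, 0.1, 0.1, 0.1], "slide": [[-2, 48, 0], [-4, 96, 0], [-6, 144, 0], [-9, 192, 0], [-12, 240, 0]], "delta_rot": [[0, 0, 0], [0, 0, 0], [0, 0, 0], [0, 0, 0], [0, 0, 0]]}}

```text
time_s: 33.35
tool_pos: [0.5139, 0.0237, 0.2543]
eef_rot: [0.067, 3.14, 0.0]
contact_force: [0.9, 0.7, -0.4]
width: 0.0194
```

Request:
{"name": "step_arm", "arguments": {"claw": [0.1, 0.1, 0.1, 0.1, 0.1], "slide": [[-2, 48, 0], [-4, 96, 0], [-6, 144, 0], [-9, 192, 0], [-12, 240, 0]], "delta_rot": [[0, 0, 0], [0, 0, 0], [0, 0, 0], [0, 0, 0], [0, 0, 0]]}}

```text
time_s: 33.85
tool_pos: [0.5018, 0.2638, 0.2542]
eef_rot: [0.067, 3.14, 0.0]
contact_force: [0.9, -0.5, -0.5]
width: 0.0197
```

Request:
{"name": "step_arm", "arguments": {"claw": [0.1, 0.1, 0.1, 0.1, 0.1], "slide": [[0, 40, 0], [0, 59, -40], [0, 59, -80], [0, 59, -110], [0, 59, -110]], "delta_rot": [[0, 0, 0], [0, 0, 0], [0, 0, 0], [0, 0, 0], [0, 0, 0]]}}

```text
time_s: 34.35
tool_pos: [0.4996, 0.3195, 0.1401]
eef_rot: [-0.066, -3.135, 0.008]
contact_force: [-0.1, 0.2, -0.2]
width: 0.0197
```

```bash
python3 st.py
```

```text
34.35 [499.6 319.5 140.1] w 0.0197 F [-0.1  0.2 -0.2] yaw_y 87.6 tilt [-0.006 -0.005] q [-0.72  0.66  0.1   1.8  -0.1   0.7   0.97]
```

Request:
{"name": "step_arm", "arguments": {"claw": [0.1, 0.1, 0.38, 0.38, 0.38], "slide": [[0, 0, -12], [0, 0, -18], [0, 0, -18], [0, 0, -18], [0, 0, -18]], "delta_rot": [[0, 0, 0], [0, 0, 0], [0, 0, 0], [0, 0, 0], [0, 0, 0]]}}

```text
time_s: 34.85
tool_pos: [0.5026, 0.3213, 0.1268]
eef_rot: [0.067, 3.14, 0.002]
contact_force: [0.3, 0.2, 0.5]
width: 0.0324
```

Request:
{"name": "step_arm", "arguments": {"claw": [0.38, 0.4, 0.45, 0.45, 0.45], "slide": [[0, 0, 30], [0, 0, 75], [0, 0, 120], [0, -10, 129], [-3, -50, 129]], "delta_rot": [[0, 0, 0], [0, 0, 0], [0, 0, 0], [0, 0, 0], [0, 0, 0]]}}

```text
time_s: 35.35
tool_pos: [0.4998, 0.2755, 0.2577]
eef_rot: [0.057, 3.136, 0.01]
contact_force: [0.4, -1.0, -0.8]
width: 0.0386
```

Request:
{"name": "step_arm", "arguments": {"claw": [0.48, 0.48, 0.48, 0.48, 0.48], "slide": [[-4, -48, 0], [-8, -96, 0], [-12, -144, 0], [-16, -192, 0], [-20, -240, 0]], "delta_rot": [[0, 0, 0], [0, 0, 0], [0, 0, 0], [0, 0, 0], [0, 0, 0]]}}

```text
time_s: 35.85
tool_pos: [0.4785, 0.029, 0.255]
eef_rot: [0.066, 3.14, 0.0]
contact_force: [0.8, 0.2, 0.3]
width: 0.0413
```

```bash
python3 rim.py y; python3 - <<'E'
from obj import *
im,_=load('y','top');save('y_c',cv2.resize(im[170:290,210:450],None,fx=3,fy=3,interpolation=cv2.INTER_CUBIC))
E
```

```text
bowl depth [518.5 321.1] 71.7 hough [505.6 290.7]
cup depth [645.  171.4] 55.7 hough [643.4 172. ]
35.9 [477.4  19.9 255. ] w 0.0408 F [-1.2 -7.9 -0.9] yaw_y 87.0 tilt [-0.001 -0.005] q [-0.32  0.32  0.21  2.04 -0.09  0.8   1.46]
```

View pics/y_c.png

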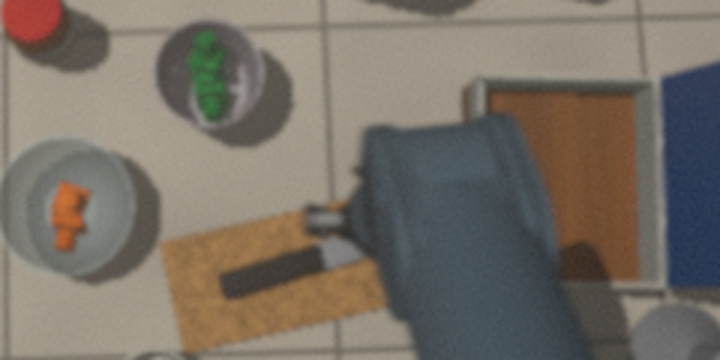

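Two oranges are in the bowl. The last one is at (0.467, -0.147).

Request:
{"name": "step_arm", "arguments": {"claw": [0.48, 0.48, 0.48, 0.48, 0.48], "slide": [[-3, -47, 0], [-6, -94, 0], [-9, -141, 0], [-12, -178, -10], [-12, -178, -50]], "delta_rot": [[0, 0, 0], [0, 0, 0], [0, 0, 0], [0, 0, 0], [0, 0, 0]]}}

```text
time_s: 36.4
tool_pos: [0.4689, -0.1537, 0.2076]
eef_rot: [0.08, 3.132, -0.007]
contact_force: [0.9, 0.2, -0.2]
width: 0.0408
```

Request:
{"name": "step_arm", "arguments": {"claw": [0.48, 0.48, 0.48, 0.48], "slide": [[0, 0, -30], [0, 0, -48], [0, 0, -48], [0, 0, -48]], "delta_rot": [[0, 0, 0], [0, 0, 0], [0, 0, 0], [0, 0, 0]]}}

```text
time_s: 36.8
tool_pos: [0.4673, -0.1471, 0.1572]
eef_rot: [0.067, 3.141, -0.0]
contact_force: [1.0, 0.5, 1.0]
width: 0.041
```

```bash
python3 st.py
```

```text
36.8 [ 467.3 -147.1  157.2] w 0.041 F [1.  0.5 1. ] yaw_y 87.6 tilt [ 0. -0.] q [ 0.03  0.51  0.22  2.07 -0.2   0.59  1.92]
```

Request:
{"name": "step_arm", "arguments": {"claw": [0.48, 0.48, 0.48, 0.2, 0.1], "slide": [[0, 0, -18], [0, 0, -33], [0, 0, -33], [0, 0, -33], [0, 0, -33]], "delta_rot": [[0, 0, 0], [0, 0, 0], [0, 0, 0], [0, 0, 0], [0, 0, 0]]}}

```text
time_s: 37.3
tool_pos: [0.468, -0.1472, 0.1254]
eef_rot: [0.067, 3.139, -0.0]
contact_force: [-1.0, 0.4, 4.5]
width: 0.0194
```

Request:
{"name": "step_arm", "arguments": {"claw": [0.1, 0.1, 0.1, 0.1, 0.1], "slide": [[0, 0, 0], [0, 0, 0], [0, 0, 30], [0, 0, 80], [0, 0, 130]], "delta_rot": [[0, 0, 0], [0, 0, 0], [0, 0, 0], [0, 0, 0], [0, 0, 0]]}}

```text
time_s: 37.8
tool_pos: [0.4668, -0.1471, 0.2561]
eef_rot: [-0.067, -3.141, 0.0]
contact_force: [1.7, -0.8, 0.6]
width: 0.0194
```

```bash
python3 rim.py z
```

```text
bowl depth [518.4 321. ] 71.7 hough [515.4 318.5]
cup depth [645.1 171.3] 55.8 hough [642.5 169.8]
37.85 [ 470.5 -148.6  263.8] w 0.0195 F [ 3.  -1.8  5.4] yaw_y 87.5 tilt [ 0.012 -0.002] q [-0.02  0.33  0.29  2.   -0.13  0.82  1.86]
```

Request:
{"name": "step_arm", "arguments": {"claw": [0.1, 0.1, 0.1, 0.1, 0.1], "slide": [[8, 47, 0], [16, 94, 0], [24, 141, 0], [32, 188, 0], [40, 235, 0]], "delta_rot": [[0, 0, 0], [0, 0, 0], [0, 0, 0], [0, 0, 0], [0, 0, 0]]}}

```text
time_s: 38.35
tool_pos: [0.5075, 0.0898, 0.2551]
eef_rot: [0.067, 3.139, 0.001]
contact_force: [0.8, 0.1, -0.3]
width: 0.0194
```

Request:
{"name": "step_arm", "arguments": {"claw": [0.1, 0.1, 0.1, 0.1, 0.1], "slide": [[8, 47, 0], [16, 94, 0], [24, 141, 0], [32, 188, 0], [38, 232, 0]], "delta_rot": [[0, 0, 0], [0, 0, 0], [0, 0, 0], [0, 0, 0], [0, 0, 0]]}}

```text
time_s: 38.85
tool_pos: [0.5454, 0.3224, 0.2551]
eef_rot: [0.066, 3.139, 0.002]
contact_force: [0.5, -0.1, 0.8]
width: 0.0189
```

Request:
{"name": "step_arm", "arguments": {"claw": [0.1, 0.1, 0.1, 0.1, 0.1], "slide": [[0, 0, -30], [0, 0, -70], [0, 0, -105], [0, 0, -121], [0, 0, -121]], "delta_rot": [[0, 0, 0], [0, 0, 0], [0, 0, 0], [0, 0, 0], [0, 0, 0]]}}

```text
time_s: 39.35
tool_pos: [0.5454, 0.3195, 0.1324]
eef_rot: [-0.067, -3.141, 0.001]
contact_force: [-0.1, 0.5, -0.6]
width: 0.0194
```

```bash
python3 st.py
```

```text
39.35 [545.4 319.5 132.4] w 0.0194 F [-0.1  0.5 -0.6] yaw_y 87.5 tilt [-0.    -0.001] q [-0.69  0.72  0.13  1.7  -0.13  0.73  1.03]
```

Request:
{"name": "step_arm", "arguments": {"claw": [0.1, 0.38, 0.38, 0.38, 0.38], "slide": [[0, 0, -3], [0, 0, -3], [0, 0, -3], [0, 0, -3], [0, 0, 30]], "delta_rot": [[0, 0, 0], [0, 0, 0], [0, 0, 0], [0, 0, 0], [0, 0, 0]]}}

```text
time_s: 39.85
tool_pos: [0.5427, 0.3187, 0.1598]
eef_rot: [-0.066, -3.135, 0.007]
contact_force: [0.0, 0.0, 0.7]
width: 0.0326
```

Request:
{"name": "step_arm", "arguments": {"claw": [0.38, 0.3, 0.2, 0.1, 0], "slide": [[0, 0, 45], [0, 0, 90], [0, -40, 100], [0, -80, 120], [0, -125, 140]], "delta_rot": [[0, 0, 0], [0, 0, 0], [0, 0, 0], [0, 0, 0], [0, 0, 0]]}}

```text
time_s: 40.35
tool_pos: [0.5448, 0.1943, 0.304]
eef_rot: [0.064, 3.14, 0.001]
contact_force: [0.8, -1.3, 0.8]
width: 0.0
```

```bash
python3 rim.py aa; python3 - <<'E'
from obj import *
s=snap('ab',('side',))
im,_=load('aa','top'); a=cv2.resize(im[170:290,210:490],None,fx=2.6,fy=2.6,interpolation=cv2.INTER_CUBIC)
im=s['side'][0]; b=cv2.resize(im[170:330,160:440],None,fx=2.6,fy=2.6,interpolation=cv2.INTER_CUBIC)
save('ab_c',cv2.resize(np.vstack([a,b]),None,fx=.8,fy=.8))
for n,t in(('side','ab'),('top','aa')):
    im,d=load(t,n); pc,uv=cloud(n,d,np.ones(d.shape,bool))
    hsv=cv2.cvtColor(im,cv2.COLOR_RGB2HSV); m=cv2.inRange(hsv,(105,110,30),(125,255,255))
    pc,uv=cloud(n,d,m>0); k=(pc[:,2]>.11)&(pc[:,1]<-.25)&(pc[:,1]>-.42)&(abs(pc[:,0]-.52)<.12); 
    c=pc[k]; 
    if len(c)>20: A=np.c_[c[:,2],np.ones(len(c))]; f=np.linalg.lstsq(A,c[:,1],rcond=None)[0]; print(n,len(c),'dy/dz',f, 'theta',np.pi/2+np.arctan(-f[0]),c.min(0),c.max(0))
E
```

```text
bowl depth [518.5 320.8] 71.7 hough [515.5 319.2]
cup depth [664.  124.9] 18.0 hough [777.2 174.9]
40.4 [547.2 184.2 307.5] w -0.0001 F [ 2.3 -8.3  2.8] yaw_y 87.0 tilt [ 0.005 -0.004] q [-0.55  0.41  0.2   1.74 -0.09  0.99  1.19]
side 466 dy/dz [-0.283383   -0.25442633] theta 1.8469393258672777 [ 0.41144227 -0.334911    0.11075262] [ 0.62645295 -0.28248569  0.26348856]
top 2134 dy/dz [-0.28516425 -0.24592942] theta 1.848587388885384 [ 0.41594186 -0.32680509  0.11012194] [ 0.61610713 -0.27119139  0.26649479]
```

View pics/ab_c.png

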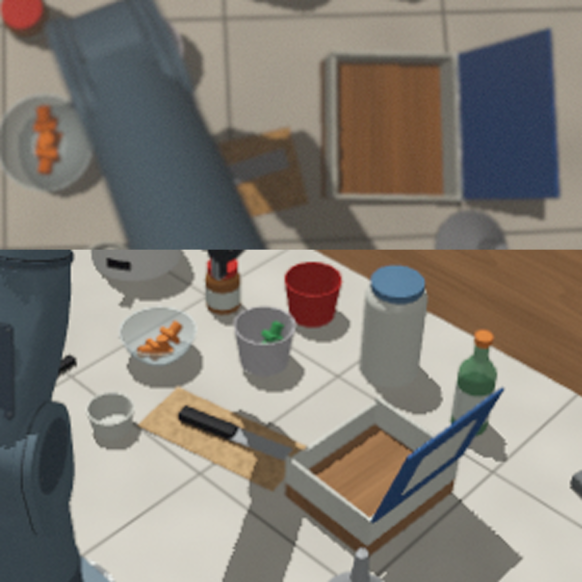

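All six stoppers are sorted and the caddy is empty; the lid stands at 1.85 rad. I'll go over and behind the lid with closed fingers, so I can push it shut.

Request:
{"name": "step_arm", "arguments": {"claw": [0, 0, 0, 0, 0], "slide": [[-2, -40, 20], [-4, -85, 35], [-6, -130, 52], [-8, -178, 70], [-10, -226, 72]], "delta_rot": [[0, 0, 0], [0, 0, 0], [0, 0, 0], [0, 0, 0], [0, 0, 0]]}}

```text
time_s: 40.95
tool_pos: [0.5358, -0.0322, 0.3774]
eef_rot: [0.065, 3.136, 0.001]
contact_force: [1.8, -0.4, 0.3]
width: 0.0002
```

Request:
{"name": "step_arm", "arguments": {"claw": [0, 0, 0, 0, 0], "slide": [[-2, -48, 0], [-4, -96, 0], [-6, -144, 0], [-8, -192, 0], [-12, -240, 0]], "delta_rot": [[0, 0, 0], [0, 0, 0], [0, 0, 0], [0, 0, 0], [0, 0, 0]]}}

```text
time_s: 41.45
tool_pos: [0.5232, -0.2725, 0.3752]
eef_rot: [0.065, 3.14, 0.0]
contact_force: [0.9, 1.0, -0.5]
width: 0.0001
```

Request:
{"name": "step_arm", "arguments": {"claw": [0, 0, 0, 0], "slide": [[0, -48, 0], [0, -98, 0], [0, -100, 0], [0, -100, 0]], "delta_rot": [[0, 0, 0], [0, 0, 0], [0, 0, 0], [0, 0, 0]]}}

```text
time_s: 41.85
tool_pos: [0.5226, -0.3723, 0.3746]
eef_rot: [-0.071, -3.14, 0.0]
contact_force: [0.5, 1.0, 0.4]
width: -0.0001
```

```bash
python3 rim.py ac; python3 - <<'E'
from h import *
s=snap('ad',('side',)); im,d=s['side']
save('ad_c',cv2.resize(im[120:340,230:460],None,fx=2.7,fy=2.7,interpolation=cv2.INTER_CUBIC))
E
```

```text
bowl depth [518.4 321.2] 71.8 hough [516.3 320.7]
cup depth [645.2 171.4] 55.8 hough [618.8 139.2]
41.9 [ 523.5 -370.5  374.6] w -0.0005 F [-0.2  1.4 -0.4] yaw_y 87.6 tilt [0.    0.001] q [ 0.26  0.48  0.42  1.5  -0.2   1.2   2.24]
```

View pics/ad_c.png

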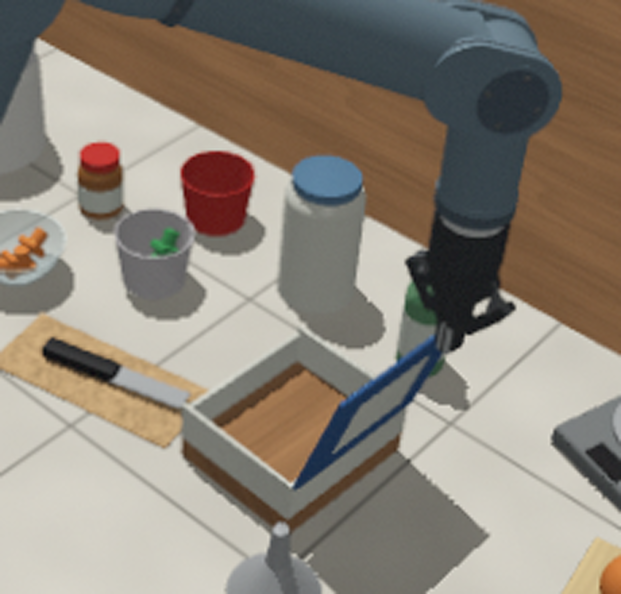

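View pics/ac_top.png

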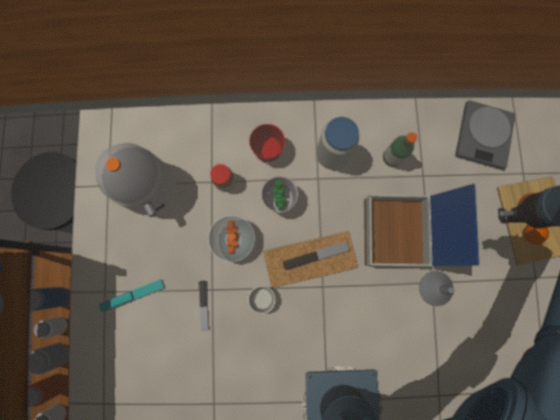

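The fingers are behind the lid. The finger linkage is wide along y, so I'll turn the gripper 90° to put its slim side towards the lid before descending.

Request:
{"name": "step_arm", "arguments": {"claw": [0, 0, 0, 0, 0], "slide": [[0, 0, 0], [0, 0, 0], [0, 0, 0], [0, 0, 0], [0, 0, 0]], "delta_rot": [[0, 0, -8], [0, 0, -16], [0, 0, -24], [0, 0, -32], [0, 0, -40]]}}

```text
time_s: 42.45
tool_pos: [0.5242, -0.3687, 0.375]
eef_rot: [1.14, 2.927, 0.002]
contact_force: [-0.6, 0.4, 0.2]
width: -0.0001
```

Request:
{"name": "step_arm", "arguments": {"claw": [0, 0, 0, 0, 0], "slide": [[0, 0, 0], [0, 0, 0], [0, 0, 0], [0, 0, 0], [0, 0, 0]], "delta_rot": [[0, 0, -8], [0, 0, -16], [0, 0, -24], [0, 0, -32], [0, 0, -40]]}}

```text
time_s: 42.95
tool_pos: [0.5242, -0.3687, 0.3749]
eef_rot: [-2.073, -2.36, -0.003]
contact_force: [-0.4, 0.6, 0.5]
width: 0.0003
```

Request:
{"name": "step_arm", "arguments": {"claw": [0, 0, 0, 0, 0], "slide": [[0, 0, 0], [0, 0, -25], [0, 0, -50], [0, 0, -72], [0, 0, -72]], "delta_rot": [[0, 0, -8], [0, 0, -10], [0, 0, -10], [0, 0, -10], [0, 0, -10]]}}

```text
time_s: 43.45
tool_pos: [0.5232, -0.3676, 0.2999]
eef_rot: [-2.26, -2.173, -0.0]
contact_force: [0.3, 0.6, -0.6]
width: 0.0001
```

```bash
python3 st.py; python3 - <<'E'
from h import *
s=snap('ae',('side',)); im,d=s['side']
save('ae_c',cv2.resize(im[120:340,230:460],None,fx=2.7,fy=2.7,interpolation=cv2.INTER_CUBIC))
E
```

```text
43.45 [ 523.2 -367.6  299.9] w 0.0001 F [ 0.3  0.6 -0.6] yaw_y -2.3 tilt [-0.004  0.005] q [ 0.06  0.62  0.74  1.6  -0.45  1.1   0.87]
```

View pics/ae_c.png

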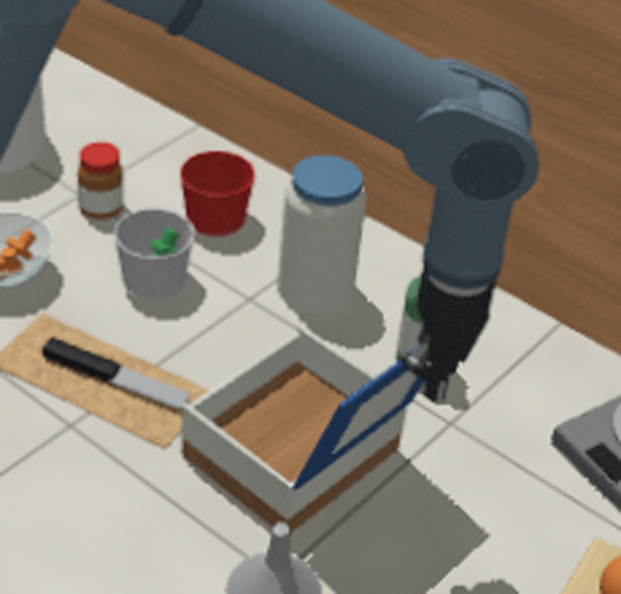

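Request:
{"name": "step_arm", "arguments": {"claw": [0, 0, 0, 0, 0], "slide": [[0, 15, 0], [0, 30, 0], [0, 46, 0], [0, 62, 0], [0, 78, 0]], "delta_rot": [[0, 0, 0], [0, 0, 0], [0, 0, 0], [0, 0, 0], [0, 0, 0]]}}

```text
time_s: 44.0
tool_pos: [0.524, -0.2915, 0.3044]
eef_rot: [2.265, 2.173, 0.002]
contact_force: [0.2, -0.5, 0.1]
width: -0.0004
```

Request:
{"name": "step_arm", "arguments": {"claw": [0, 0, 0, 0, 0], "slide": [[0, 18, -1], [0, 36, -3], [0, 55, -9], [0, 74, -18], [0, 75, -18]], "delta_rot": [[0, 0, 0], [0, 0, 0], [0, 0, 0], [0, 0, 0], [0, 0, 0]]}}

```text
time_s: 44.5
tool_pos: [0.5238, -0.2139, 0.2848]
eef_rot: [-2.261, -2.178, -0.003]
contact_force: [-0.5, 0.4, -0.0]
width: 0.0004
```

```bash
python3 st.py; python3 - <<'E'
from h import *
s=snap('af',('side',)); im,d=s['side']
save('af_c',cv2.resize(im[120:340,230:460],None,fx=2.7,fy=2.7,interpolation=cv2.INTER_CUBIC))
E
```

```text
44.5 [ 523.8 -213.9  284.8] w 0.0004 F [-0.5  0.4 -0. ] yaw_y -2.1 tilt [0.    0.003] q [-0.25  0.51  0.76  1.82 -0.42  0.98  0.65]
```

View pics/af_c.png

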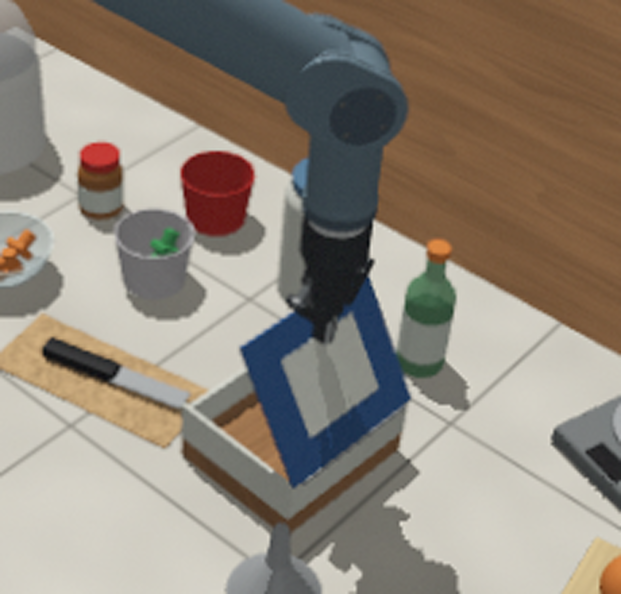

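Request:
{"name": "step_arm", "arguments": {"claw": [0, 0, 0, 0, 0], "slide": [[0, 14, -12], [0, 27, -24], [0, 38, -37], [0, 47, -50], [0, 54, -62]], "delta_rot": [[0, 0, 0], [0, 0, 0], [0, 0, 0], [0, 0, 0], [0, 0, 0]]}}

```text
time_s: 45.05
tool_pos: [0.523, -0.1629, 0.2214]
eef_rot: [-2.267, -2.174, 0.001]
contact_force: [0.8, 0.2, 1.0]
width: 0.0002
```

Request:
{"name": "step_arm", "arguments": {"claw": [0, 0, 0, 0, 0], "slide": [[0, 5, -12], [0, 9, -24], [0, 11, -33], [0, 12, -40], [0, 12, -42]], "delta_rot": [[0, 0, 0], [0, 0, 0], [0, 0, 0], [0, 0, 0], [0, 0, 0]]}}

```text
time_s: 45.55
tool_pos: [0.5227, -0.1521, 0.18]
eef_rot: [-2.268, -2.173, 0.001]
contact_force: [-0.5, 0.0, 0.9]
width: -0.0001
```

```bash
python3 st.py; python3 - <<'E'
from h import *
s=snap('ag',('side',)); im,d=s['side']
save('ag_c',cv2.resize(im[120:340,230:460],None,fx=2.7,fy=2.7,interpolation=cv2.INTER_CUBIC))
E
```

```text
45.55 [ 522.7 -152.1  180. ] w -0.0001 F [-0.5  0.   0.9] yaw_y -2.5 tilt [-0.001  0.   ] q [-0.29  0.62  0.65  1.94 -0.54  0.76  0.63]
```

View pics/ag_c.png

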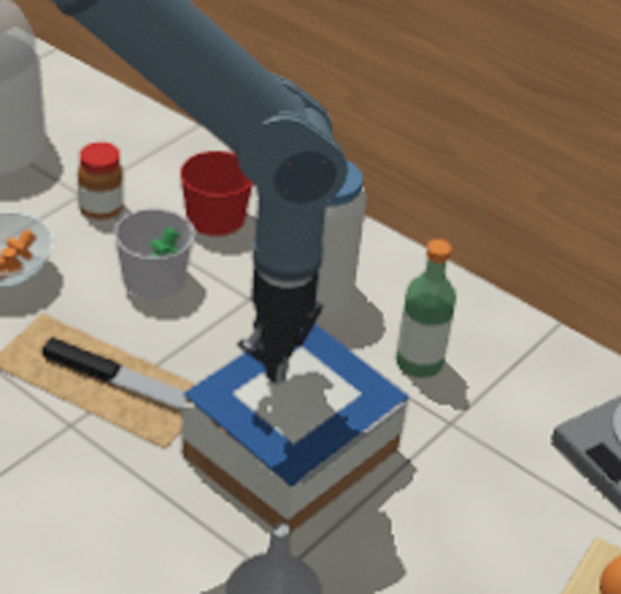

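Request:
{"name": "step_arm", "arguments": {"claw": [0, 0, 0, 0], "slide": [[0, 10, -3], [0, 20, -5], [0, 20, -8], [0, 20, -8]], "delta_rot": [[0, 0, 0], [0, 0, 0], [0, 0, 0], [0, 0, 0]]}}

```text
time_s: 46.0
tool_pos: [0.5231, -0.1312, 0.1726]
eef_rot: [-2.266, -2.175, 0.0]
contact_force: [0.5, -0.1, -0.7]
width: -0.0
```

Request:
{"name": "step_arm", "arguments": {"claw": [0, 0, 0], "slide": [[0, 0, -1], [0, 0, -2], [0, 0, -2]], "delta_rot": [[0, 0, 0], [0, 0, 0], [0, 0, 0]]}}

```text
time_s: 46.3
tool_pos: [0.5232, -0.1323, 0.1709]
eef_rot: [2.268, 2.173, -0.0]
contact_force: [0.7, -0.1, -0.1]
width: -0.0002
```

Request:
{"name": "step_arm", "arguments": {"claw": [0, 0, 0], "slide": [[0, 0, -1], [0, 0, -2], [0, 0, -2]], "delta_rot": [[0, 0, 0], [0, 0, 0], [0, 0, 0]]}}

```text
time_s: 46.6
tool_pos: [0.5231, -0.1322, 0.1688]
eef_rot: [2.268, 2.174, -0.0]
contact_force: [0.1, -0.9, 1.4]
width: -0.0
```

Request:
{"name": "step_arm", "arguments": {"claw": [0, 0, 0], "slide": [[0, 0, -1], [0, 0, -1.5], [0, 0, -1.5]], "delta_rot": [[0, 0, 0], [0, 0, 0], [0, 0, 0]]}}

```text
time_s: 46.9
tool_pos: [0.5232, -0.1323, 0.1685]
eef_rot: [-2.268, -2.173, -0.001]
contact_force: [-4.8, 2.0, 14.9]
width: -0.0
```

The lid resists at 14.9 N and the arm no longer moves down, so it is shut. I'll lift away and check everything.

Request:
{"name": "step_arm", "arguments": {"claw": [0, 0, 0, 0, 0], "slide": [[0, 0, 10], [0, 0, 50], [0, 0, 100], [0, -40, 140], [0, -80, 160]], "delta_rot": [[0, 0, 0], [0, 0, 0], [0, 0, 0], [0, 0, 0], [0, 0, 0]]}}

```text
time_s: 47.4
tool_pos: [0.5244, -0.2104, 0.3299]
eef_rot: [2.261, 2.178, 0.004]
contact_force: [1.5, -0.5, -0.4]
width: 0.0002
```

Request:
{"name": "step_arm", "arguments": {"claw": [0, 0, 0, 0, 0], "slide": [[0, -40, 0], [0, -80, 0], [0, -120, 0], [0, -160, 0], [0, -160, 0]], "delta_rot": [[0, 0, 0], [0, 0, 0], [0, 0, 0], [0, 0, 0], [0, 0, 0]]}}

```text
time_s: 47.9
tool_pos: [0.5203, -0.3777, 0.3275]
eef_rot: [2.275, 2.163, -0.007]
contact_force: [-0.2, 0.1, 0.5]
width: -0.0002
```

```bash
python3 rim.py ah; python3 - <<'E'
from h import *
snap('ai',('side',)); snap('aj',('top',))
for n,t in(('side','ai'),('top','aj')):
    im,d=load(t,n); pc,uv=cloud(n,d,np.ones(d.shape,bool))
    im0,d0=load('a',n); p0,_=cloud(n,d0,np.ones(d.shape,bool))
    for lbl,c in(('now',pc),('start',p0)):
        k=(abs(c[:,0]-.523)<.09)&(c[:,1]>-.26)&(c[:,1]<-.1)&(c[:,2]>.085)&(c[:,2]<.15); q=c[k]
        f=np.linalg.lstsq(np.c_[q[:,1],np.ones(len(q))],q[:,2],rcond=None)[0]; print(n,lbl,len(q),'dz/dy',f[0].round(4),np.median(q[:,2]).round(4))
E
```

```text
bowl depth [503.2 330.1] 71.8 hough [490.8 300. ]
cup depth [645.6 171.5] 55.9 hough [641.8 170.6]
47.95 [ 521.4 -374.6  327.1] w -0.0001 F [0.5 0.4 0.2] yaw_y -2.7 tilt [-0.001 -0.002] q [ 0.04  0.6   0.77  1.57 -0.45  1.15  0.87]
side now 1923 dz/dy -0.0161 0.0947
side start 1905 dz/dy -0.0183 0.0947
top now 3263 dz/dy -0.0003 0.0967
top start 3262 dz/dy 0.0 0.0969
```

View pics/aj_top.png

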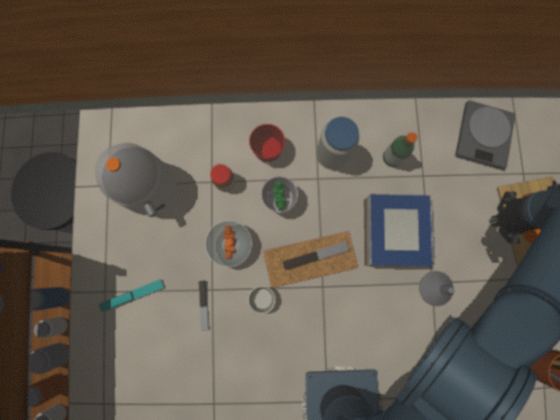

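View pics/ai_side.png

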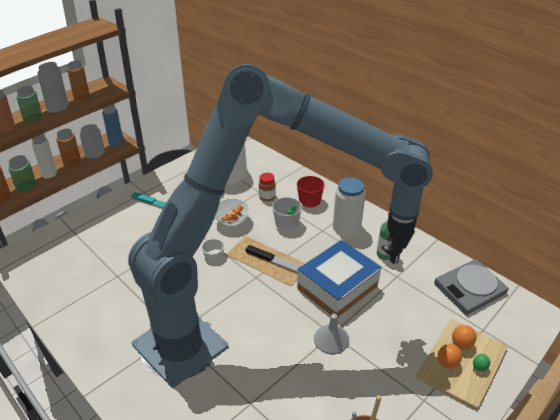

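The bowl was knocked about 18 mm aside, as the task warned, and it still holds the stoppers. I'll do a last enlarged check, then hand in.

```bash
python3 - <<'E'
from h import *
im,d=load('aj','top'); a,d0=load('a','top')
save('fin',cv2.resize(im[110:320,90:460],None,fx=2.1,fy=2.1,interpolation=cv2.INTER_CUBIC))
df=cv2.absdiff(im,a).max(2); m=(cv2.GaussianBlur(df,(5,5),0)>25).astype(np.uint8); n,l,s,c=cv2.connectedComponentsWithStats(m)
for i in range(1,n):
    if s[i,4]>25: print(s[i],c[i].round())
pc,uv=cloud('top',d,np.ones(d.shape,bool)); u=np.array([.277,-.961]); r=pc[:,:2]-[.4458,.1123]; X=r@u; Y=r@[.961,.277]
for lo,hi in((-.045,0),(0,.045),(.07,.105),(.11,.145)):
    k=(X>lo)&(X<hi)&(abs(Y)<.009)&(pc[:,2]<.05); print(lo,k.sum(),np.median(pc[k,2]).round(4))
E
```

```text
[  381   180   179   240 22444] [495. 323.]
[274 186  16  26 342] [281. 198.]
[216 217  48  34 337] [247. 227.]
[213 226  43  44 596] [231. 250.]
[206 239   6  16  47] [208. 247.]
[ 156  346  180   62 4655] [248. 375.]
[   0  355  126   65 3897] [ 57. 389.]
-0.045 87 0.0243
0 84 0.0247
0.07 65 0.0156
0.11 62 0.0157
```

View pics/fin.png

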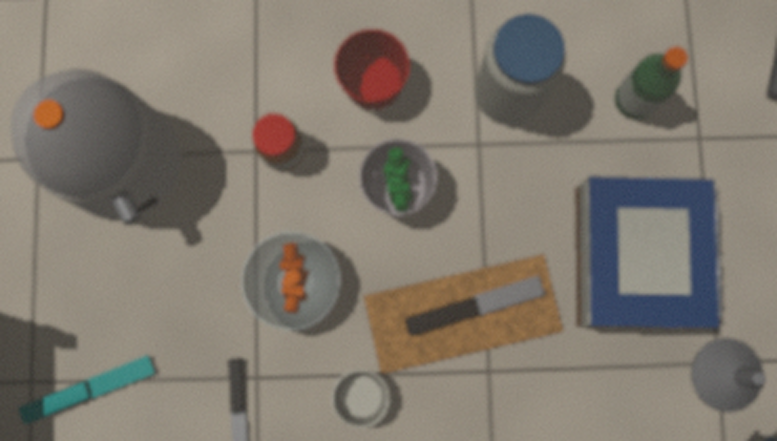

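The final crop shows three oranges in the bowl at (292,278), three greens in the cup at (398,178), the blade flat on its mat, and the lid shut. The only image differences from the start are the bowl, the cup's contents, and the arm with its shadow.

```bash
python3 -c "
from cell import *
print(finish_job())"
```

```text
the job is handed in; nothing more can be done
None
```

The job is done and handed in at about 48 s of the 210 s. I levered the lid open with the larger black-handled blade and laid the blade back on its mat. All six stoppers were present: three green went into the cup and three orange into the bowl. I then pushed the lid shut with closed fingers.

What the last checks showed:
- **Lid:** shut. It resisted at about 15 N, and its slope and height match the starting pictures.
- **Blade:** flat on the mat. Its depth readings (handle about 24.5 mm, steel about 15.6 mm) fit it lying level.
- **Bowl and cup:** both upright. The bowl had been knocked about 18 mm aside while the arm was away from it, and I left it there with its three oranges inside.
- **Other things:** no differences from the starting pictures showed around the bystanders or look-alikes. A strip at the right edge was hidden by the arm or its shadow in the final top picture.

One disagreement: the circle fit sometimes gave wrong rim positions, including for the bowl in the last check. I relied on the depth-based rim fit instead, which stayed consistent.

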